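# Turn the settled glaze can over and hang it up

### The job

The glaze in the lidded can has settled: put the can fully into the turning cradle and let go, then turn the cradle over so that the can is right upside down, and leave it like that for about two seconds. Turn the cradle back until it is fully upright again. Then take the can out and hang it by its arch handle on the hook of the stand so that it hangs still, leaving the cradle upright and the cup, bowl and bottle where they are.

Things in the scene. Friction and masses are not known exactly. Their poses are not given: they have to be found in the camera images.
- can: Loose steel can, 80 mm diameter, white lid 84 mm diameter, lid top 88 mm above its underside; 0.3 to 0.5 kg. Origin: centre of its underside, z up through the lid. A rigid dark arch handle stands over the lid along the can's y axis.
- can_handle (a point): Middle of the can's handle bar, on its centre line, 136 mm above the can's underside; axes as the can's. The bar is round, 8 mm thick, along y; it drops to 130 mm at the legs, at y = -35 and +35 mm. About 44 mm are free between lid and bar.
- frame: Fixed dark steel base of the turning cradle, plate 130 x 200 mm, 5 mm thick, with one bearing post (34 x 20 mm, 120 mm high) centred at y = +70 mm. Origin: centre of its underside. The cradle's axle lies along its y axis, 100 mm up; the cradle's open mouth faces -y, the crank is at +y.
- cradle_seat (a point): Centre of the cradle's floor, where the can's underside centre belongs, 36 mm above the table when upright. Turns with the cradle; axes as the frame's when upright. Inside the cradle is 94 mm wide in x, with its mouth at y = -45 mm and its back wall at y = +47 mm; side walls 5 mm thick, 100 mm high above the floor.
- cradle_mouth (a point): Middle of the open mouth of the aluminium cradle, at floor level. The can goes in along +y, handle bar along y, and cannot fall out while turning. The roof is two rails, 94 to 100 mm above the floor, reaching 20 mm inwards from each side wall; the lid passes under them and the handle stands up through the 54 mm slot between them.
- cradle (a joint): Angle of the cradle: 0 upright (stop), 3.14 upside down (stop). Turns about the axle (frame's +y), stiff enough to stay where it is left. Crank arm 70 mm long, which points to the frame's -x at 0, straight up at 1.57 and to +x at 3.14.
- crank_grip (a point): Middle of the crank's wooden sleeve (16 mm diameter, 64 mm long, lying along the axle direction, spins freely on its pin): 128 mm in +y from the middle of the cradle and 70 mm from the axle line. Its position moves with the crank; its own x and z axes spin with the sleeve.
- stand: Fixed hook stand: wooden foot of 60 mm radius, 12 mm high, steel post of 16 mm diameter, 237 mm high, at its centre (origin: centre of the underside). A hook of 8 mm round bar runs from the post to -x, 235 mm up (centre line), and ends 114 mm from the post in an upturned tip whose top is 255 mm above the table.
- hook_seat (a point): Top of the hook bar where the handle bar should rest, 70 mm from the post's axis, 239 mm up; axes as the stand's (hook points to -x).
- bottle: Bystander: white plastic bottle, 60 mm diameter, 160 mm high, no handle. Origin: centre of its underside.
- bowl: Bystander: white bowl, 110 mm diameter, 50 mm high. Origin: centre of its underside.
- cup: Bystander: terracotta cup, 76 mm diameter, 85 mm high, no handle. Origin: centre of its underside.
There are look-alikes about, which are no part of the job. Leave any green or pink look-alike of the can alone. There is more than one size of the stand; the one meant has the size given above.

How it is judged:
By the outcome, as a careful person would: the job done as asked, in the order asked, and still so for the second after the job is handed in, with the robot touching nothing.
It also fails if it takes over 72 s, if anything falls off the work surface, if the arm or the gripper's body presses on something with over 40 N, if the wrist force passes 120 N, or if a joint passes its speed limit or range.

### The arm

A 7-joint arm with a two-finger parallel gripper is mounted at the origin on the work surface. World frame = base frame: x ahead of the robot, y to its left, z up, the work surface at z = 0. Lengths are in m, angles in rad, forces in N, time in s.
With the tool pointing down it reaches from about 0.425 to 0.925 m from the base axis. Payload 6.8 kg.
Tool frame: the origin (TCP) lies at the very end of the fingers, on their centre line; the grasp point (between the pads) lies 19 mm behind it; z points along the fingers, y is the line along which they close (so a half turn about z gives the same grasp; the last joint's range is limited). The gripper opens to 88 mm and grips with 3 to 60 N. Pads are 20 mm wide; open, the fingers measure 115 mm over their backs; the gripper's body (75 mm by 178 mm) begins 61 mm behind the grasp point.
Start: joints at [1.087, 0.477, 0.022, 1.555, -0.011, 1.109, -0.083], TCP at [0.248, -0.628, 0.223] pointing down, gripper open.
Joint ranges: [-2.96, 2.96], [-0.34, 2.1], [-1.41, 1.46], [0.24, 2.44], [-1.37, 4.51], [0.17, 1.92], [-2.96, 2.96]. Speed limits (rad/s): [2.39, 2.39, 3.14, 3.14, 3.14, 3.14, 3.14].

### API

Orientations are given as [roll, pitch, yaw] about the fixed x, y, z axes, in that order (R = Rz(yaw) Ry(pitch) Rx(roll)).
In Python, from rig import * gives the robot as it stands. The module is installed in compiled form; this text tells all that it offers.
- The arm moves only by the tool arm_command, never from a script. Its argument "plan" is a list of rows, each an object of numbers: "wx", "wy", "wz": the turn, a rotation vector about the tool's x, y, z in rad; "dx", "dy", "dz": the shift along the tool's x, y, z in m; "hand": the finger opening in m, from 0 to 0.0878. A call has 1 to 5 rows; each row is the pose to reach, as a shift and turn from the pose commanded when the call began, along the tool's axes at that moment; what a row does not reach only later rows make up. A row lasts 1/12 s, in which the tool goes at most 41.7 mm and 7.16 degrees, less where a joint would pass 70% of its speed; a pose out of reach is approached as far as the arm can. A call with a gripper value outside its range is refused whole. The fingers move at their own pace and stop on an object; "squeeze" is the grip in N (left out, the last holds). Time passes only in rows, so rows that repeat a pose let the fingers close. It gives the time, the measured TCP pose, the force, the opening and the grip force at its end, in the units of the state.
- state(): the state, without advancing time (a new reading comes with each control period).
- capture(name): name is "side" or "top"; returns the picture (480x640x3 uint8, red, green, blue); there is no depth.
- calibration(name): a dict with "intrinsics" (3x3 intrinsics, pixels), "k1" (the pictures are not rectified: a ray, as slopes to the right and down, at radius r is drawn at 1 + k1 r^2 times it, then the intrinsics apply), "rvec" (rotation vector, rad) and "tvec" (3), from world to camera coordinates, as OpenCV has them. Camera axes: x right, y down, z forward; pixel columns grow to the right and rows downward; lengths in m; the calibration is good to about 2 mm. A picture is of the moment at which its call begins. calibration takes no time and is no camera call.
- hand_in(): hands the job in; it is judged then, once.
The state is a dict: "time": time; "joints": joint angles; "joint_vel": joint speeds; "tau": joint torques, N m; "ee_pos": TCP position; "tool_rot": TCP orientation; "wrist_force": force on the tool from outside, world axes, zero at the start; "ft_torque": the same for the moment, N m; "opening": finger opening in m; "gripper_force": force on a finger pad.
Only numpy, scipy, OpenCV 4.12 (cv2) and the standard library are available. Lean on these libraries where they do the work, as an engineer would, in place of code of your own. Each camera call takes 0.05 s, during which the arm holds its last target. There are 200 camera calls.

## Working session

There is one attempt and no reset: what is moved stays moved. The work goes in short steps, Python scripts to look and compute and a tool call to move; the robot and the scene stay as the last step left them, time stands still between calls to the robot, and variables do not carry over. Pictures are saved under pics/ and viewed, at most 10 in all, crops included, and the job is handed in when it is done.

Besides the shell and the picture viewer there is one more tool, called after "Call:" as name([rows], argument=value, ...), one row to a line, values as JSON. arm_command: Moves the arm, as the interface text tells. Its arguments: {"type":"object","properties":{"plan":{"type":"array","items":{"type":"object","properties":{"wx":{"type":"number"},"wy":{"type":"number"},"wz":{"type":"number"},"dx":{"type":"number"},"dy":{"type":"number"},"dz":{"type":"number"},"hand":{"type":"number"}}}},"squeeze":{"type":"number"}},"required":["plan"]}

```bash
mkdir -p pics; ls; python3 - <<'E'
from rig import *
import cv2
for n in ("side","top"):
    cv2.imwrite(f"pics/{n}0.png",capture(n)[:,:,::-1])
    print(calibration(n))
print(state())
E
```

```text
pics
{'intrinsics': array([[606.99765483,   0.        , 323.66439676],
       [  0.        , 606.99765483, 239.26799578],
       [  0.        ,   0.        ,   1.        ]]), 'k1': 0.04038429150159977, 'rvec': array([ 1.01877408, -2.28139657,  1.19146608]), 'tvec': array([0.38044935, 0.39676569, 1.35294502])}
{'intrinsics': array([[479.86214255,   0.        , 325.4226876 ],
       [  0.        , 479.86214255, 239.97986422],
       [  0.        ,   0.        ,   1.        ]]), 'k1': -0.05482813849490851, 'rvec': array([ 2.08069757, -2.15086715,  0.22165991]), 'tvec': array([-0.00681103,  0.60235456,  1.42931129])}
{'time': 0.1, 'joints': array([ 1.08688274,  0.47771198,  0.02236116,  1.5563001 , -0.01149752,
        1.10928954, -0.08308415]), 'joint_vel': array([-3.07302189e-05, -1.58688625e-03, -2.09147714e-04, -3.13850244e-03,
        1.50093577e-03,  3.10176311e-04,  7.07025469e-04]), 'tau': array([ 4.56967871e-03, -5.84089172e+01,  1.54005233e+00, -2.73316991e+01,
       -5.41438675e-02,  1.29874682e-02,  2.76439198e-05]), 'ee_pos': array([ 0.24753536, -0.6274188 ,  0.22180512]), 'tool_rot': array([-3.14001704e+00,  1.24494597e-04,  3.75834766e-01]), 'wrist_force': array([ 0.28524148, -0.95717506, -0.03784979]), 'ft_torque': array([ 0.01841179,  0.06298581, -0.02177337]), 'gripper_force': 0.0, 'opening': 0.08788466222395619}
```

View pics/side0.png

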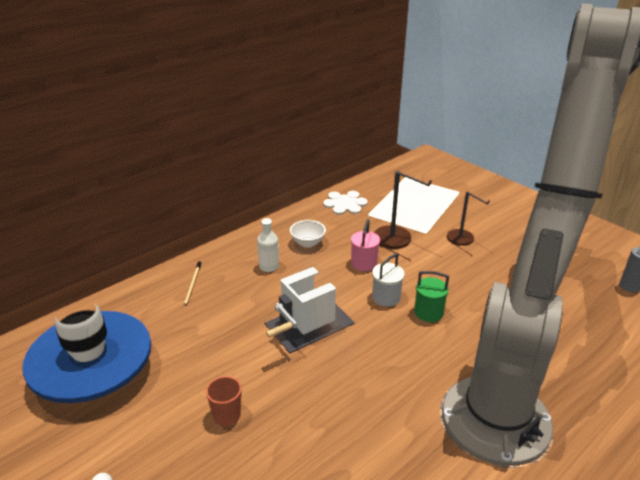

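View pics/top0.png

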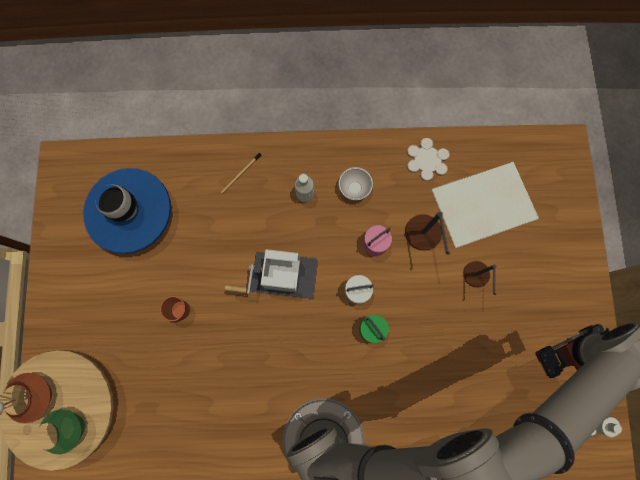

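Can candidates in the top view are steel/white (359,290), pink (378,240) and green (375,329). The white-lidded steel one fits. Stand candidates are (423,232) and (477,274), and I'll tell them apart by measured post height. I'll confirm both in enlarged crops.

```bash
python3 - <<'E'
import cv2
t=cv2.imread("pics/top0.png");s=cv2.imread("pics/side0.png")
def grid(im,x0,y0,w,h,k,name):
    c=cv2.resize(im[y0:y0+h,x0:x0+w],None,fx=k,fy=k,interpolation=cv2.INTER_CUBIC)
    for x in range(x0-x0%20+20,x0+w,20):
        cv2.line(c,((x-x0)*k,0),((x-x0)*k,6),(0,255,255),1);cv2.putText(c,str(x),((x-x0)*k-12,18),0,.4,(0,255,255),1)
    for y in range(y0-y0%20+20,y0+h,20):
        cv2.line(c,(0,(y-y0)*k),(6,(y-y0)*k),(0,255,255),1);cv2.putText(c,str(y),(8,(y-y0)*k+4),0,.4,(0,255,255),1)
    cv2.imwrite(name,c)
grid(t,220,200,200,150,4,"pics/t1.png")
grid(s,260,160,200,150,4,"pics/s1.png")
grid(t,370,190,160,120,5,"pics/t2.png")
grid(s,255,215,200,150,4,"pics/s2.png")
E
```

```text
(no output)
```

View pics/t1.png

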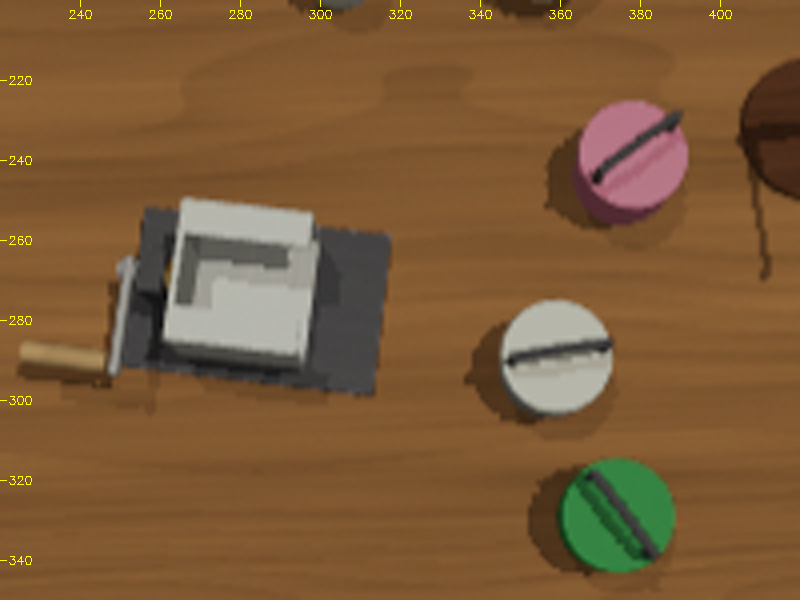

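View pics/t2.png

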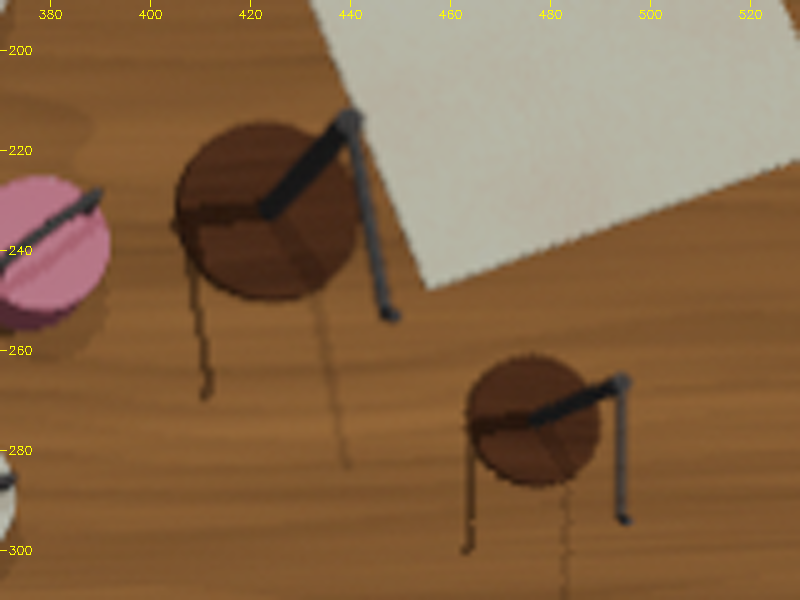

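View pics/s2.png

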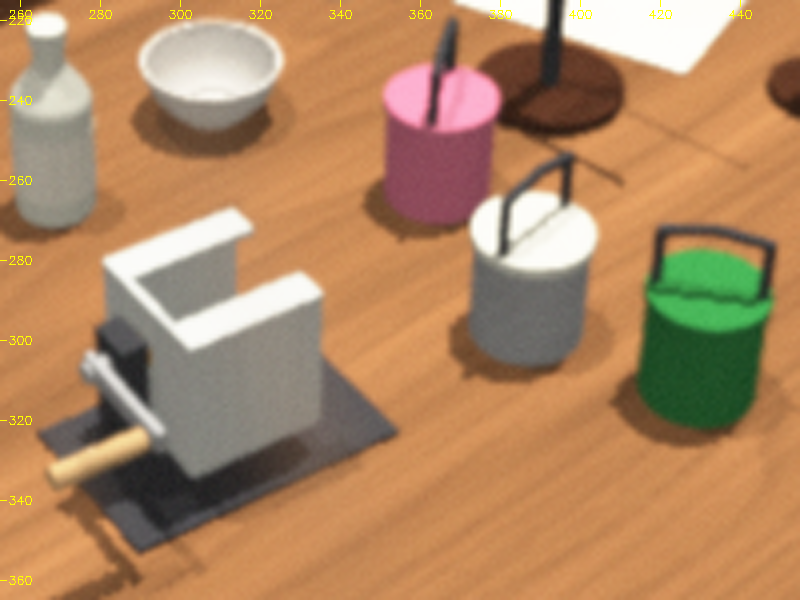

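The crops show the white-lidded steel can with its lid at top (359,289) and handle ends at (347.7,290.2) and (371.7,286.2). The large-foot stand has its foot at (423.4,232.4), post top at (439.6,214) and hook tip at (448.4,253). The cradle's plate corners are read too, and the crank points to -x. Next I'll compute positions.

```bash
cat > h.py <<'E'
import numpy as np, cv2
from rig import calibration
def cam(n):
    c=calibration(n); return c["intrinsics"],np.array([c["k1"],0,0,0,0.]),np.array(c["rvec"]),np.array(c["tvec"])
def proj(n,P):
    K,d,r,t=cam(n); return cv2.projectPoints(np.array(P,float).reshape(-1,3),r,t,K,d)[0].reshape(-1,2)
def onplane(n,uv,z):
    K,d,r,t=cam(n); R=cv2.Rodrigues(r)[0]
    # invert x(1+k1 r^2) by optimiser-free iteration in cv2
    p=cv2.undistortPoints(np.array(uv,float).reshape(-1,1,2),K,d).reshape(-1,2)
    v=np.c_[p,np.ones(len(p))]@R; c=-R.T@t
    return c+v*((z-c[2])/v[:,2])[:,None]
E
python3 - <<'E'
from h import *
from scipy.optimize import least_squares
np.set_printoptions(precision=4,suppress=True)
K,d,r,t=cam("top");print("topcam",-cv2.Rodrigues(r)[0].T@t)
print("lid",onplane("top",[(359,289.2)],.088)); h=onplane("top",[(347.7,290.2),(371.7,286.2)],.130);print("handle",h,h.mean(0),np.arctan2(*(h[0]-h[1])[[1,0]]))
# lid in side crop: x470-598,y193-273 ->centre; 
print("lid side",onplane("side",[(255+534/4,215+232/4)],.088))
pc=onplane("top",[(256.5,251.7),(317.5,259.3),(313.3,298.7),(250,291.2)],.005);print("plate",pc,pc.mean(0))
ax=(pc[0]+pc[3]-pc[1]-pc[2])/2;print("len",np.linalg.norm(ax),"y yaw",np.arctan2(-ax[0],ax[1]))
print("rail outer corners",onplane("top",[(220+183/4,200+198/4),(220+313/4,200+213/4)],.136))
print("grip ends",onplane("top",[(220+22/4,200+353/4),(220+106/4,200+361/4)],.1))
for nm,f,pt,tip in (("big",(423.4,232.4),(439.6,214),(448.4,253)),("small",(476.7,274),(494,266.3),(494.6,294))):
    fc=onplane("top",[f],.012)[0]
    print(nm,fc,[ (z,np.linalg.norm(onplane("top",[pt],z)[0][:2]-fc[:2]).round(4)) for z in (.18,.2,.237)])
    a=onplane("top",[pt],.237)[0];b=onplane("top",[tip],.255)[0];print(a,b,np.linalg.norm((a-b)[:2]),np.arctan2(*(b-a)[[1,0]]))
E
```

```text
topcam [ 0.2998 -0.0148  1.5217]
lid [[ 0.4428 -0.1219  0.088 ]]
handle [[ 0.4368 -0.0859  0.13  ]
 [ 0.4461 -0.1561  0.13  ]] [ 0.4415 -0.121   0.13  ] 1.7017800705027764
lid side [[ 0.4401 -0.1188  0.088 ]]
plate [[0.5824 0.1955 0.005 ]
 [0.5512 0.0002 0.005 ]
 [0.426  0.0172 0.005 ]
 [0.456  0.2167 0.005 ]] [0.5039 0.1074 0.005 ]
len 0.19975186096779196 y yaw -0.15381873412205196
rail outer corners [[0.5637 0.1501 0.136 ]
 [0.5493 0.0548 0.136 ]]
grip ends [[0.4573 0.2752 0.1   ]
 [0.4494 0.2126 0.1   ]]
big [ 0.6266 -0.3445  0.012 ] [(0.18, np.float64(0.0221)), (0.2, np.float64(0.0149)), (0.237, np.float64(0.002))]
[ 0.6287 -0.3445  0.237 ] [ 0.5151 -0.3548  0.255 ] 0.11400997985807058 -3.050890505998404
small [ 0.4855 -0.5052  0.012 ] [(0.18, np.float64(0.0027)), (0.2, np.float64(0.0105)), (0.237, np.float64(0.0249))]
[ 0.4772 -0.4818  0.237 ] [ 0.4006 -0.4693  0.255 ] 0.07764646309666995 2.9801194389655032
```

```bash
cat >> h.py <<'E'
from scipy.spatial.transform import Rotation as Ro
import numpy as np
def plan(wps, start=None):
    from rig import state
    s=state()
    p,R=(s["ee_pos"],Ro.from_euler("xyz",s["tool_rot"])) if start is None else (np.array(start[:3]),Ro.from_euler("xyz",[np.pi,0,start[3]]))
    for w in wps:
        q=np.array(w[:3]);T=Ro.from_euler("xyz",[np.pi,0,w[3]])
        d=R.inv().apply(q-p);v=(R.inv()*T).as_rotvec()
        print("d",d.round(4),"w",v.round(4),"rows %.1f %.1f"%(np.linalg.norm(d)/.0417,np.linalg.norm(v)/.125))
        p,R=q,T
O=np.array([.504,.107]);fy=np.array([.153,.988]);fx=np.array([.988,-.153])
def F(x,y,z,yaw=1.417): return [*(O+x*fx+y*fy),z,yaw]
E
python3 -c "
from h import *
plan([[.315,-.45,.24,.82],[.385,-.27,.24,1.28],[.4415,-.1205,.2,1.702],[.4415,-.1205,.117,1.702]])"
```

```text
d [ 0.1279 -0.1403 -0.018 ] w [-1.600e-03 -2.000e-04 -4.442e-01] rows 4.6 3.6
d [ 0.1794 -0.0716 -0.    ] w [ 0.    0.   -0.46] rows 4.6 3.7
d [0.1594 0.0113 0.04  ] w [ 0.     0.    -0.422] rows 4.0 3.4
d [ 0.    -0.     0.083] w [0. 0. 0.] rows 2.0 0.0
```

Call:
arm_command([
  {"dx": 0.128, "dy": -0.1405, "dz": -0.018, "wz": -0.444, "hand": 0.05},
  {"dx": 0.128, "dy": -0.1405, "dz": -0.018, "wz": -0.444, "hand": 0.05},
  {"dx": 0.128, "dy": -0.1405, "dz": -0.018, "wz": -0.444, "hand": 0.05},
  {"dx": 0.128, "dy": -0.1405, "dz": -0.018, "wz": -0.444, "hand": 0.05},
  {"dx": 0.128, "dy": -0.1405, "dz": -0.018, "wz": -0.444, "hand": 0.05},
])

```text
$.plan[0]: bad value
```

Call:
arm_command([
  {"dx": 0.1795, "dy": -0.0715, "wz": -0.46, "hand": 0.05},
  {"dx": 0.1795, "dy": -0.0715, "wz": -0.46, "hand": 0.05},
  {"dx": 0.1795, "dy": -0.0715, "wz": -0.46, "hand": 0.05},
  {"dx": 0.1795, "dy": -0.0715, "wz": -0.46, "hand": 0.05},
  {"dx": 0.1795, "dy": -0.0715, "wz": -0.46, "hand": 0.05},
])

```text
$.plan[0]: bad value
```

```bash
python3 -c "
from h import *
plan([[.4415,-.1205,.2,1.702],[.4415,-.1205,.117,1.702]])"
```

```text
d [ 0.3665 -0.4003  0.0224] w [-1.4000e-03 -9.0000e-04 -1.3262e+00] rows 13.0 10.6
d [ 0.    -0.     0.083] w [0. 0. 0.] rows 2.0 0.0
```

Call:
arm_command([
  {"dx": 0.025, "dy": -0.028, "dz": -0.004, "wx": 0, "wy": 0, "wz": -0.088, "hand": 0.05},
  {"dx": 0.05, "dy": -0.056, "dz": -0.008, "wx": 0, "wy": 0, "wz": -0.176, "hand": 0.05},
  {"dx": 0.075, "dy": -0.084, "dz": -0.012, "wx": 0, "wy": 0, "wz": -0.264, "hand": 0.05},
  {"dx": 0.1, "dy": -0.112, "dz": -0.016, "wx": 0, "wy": 0, "wz": -0.352, "hand": 0.05},
  {"dx": 0.128, "dy": -0.1405, "dz": -0.018, "wx": 0, "wy": 0, "wz": -0.444, "hand": 0.05},
])

```text
time: 0.52
ee_pos: [0.315, -0.4488, 0.2407]
tool_rot: [-3.141, 0.0, 0.823]
wrist_force: [0.9, -1.2, 0.2]
opening: 0.0581
gripper_force: 0.0
```

Call:
arm_command([
  {"dx": 0.1795, "dy": -0.0715, "dz": 0, "wx": 0, "wy": 0, "wz": -0.46, "hand": 0.05},
  {"dx": 0.1795, "dy": -0.0715, "dz": 0, "wx": 0, "wy": 0, "wz": -0.46, "hand": 0.05},
  {"dx": 0.1795, "dy": -0.0715, "dz": 0, "wx": 0, "wy": 0, "wz": -0.46, "hand": 0.05},
  {"dx": 0.1795, "dy": -0.0715, "dz": 0, "wx": 0, "wy": 0, "wz": -0.46, "hand": 0.05},
  {"dx": 0.1795, "dy": -0.0715, "dz": 0, "wx": 0, "wy": 0, "wz": -0.46, "hand": 0.05},
])

```text
time: 0.93
ee_pos: [0.3864, -0.2661, 0.2406]
tool_rot: [-3.141, -0.001, 1.288]
wrist_force: [1.2, 0.4, -0.4]
opening: 0.0501
gripper_force: 0.0
```

```bash
python3 -c "
from h import *
plan([[.4415,-.1205,.2,1.702],[.4415,-.1205,.117,1.702]])"
```

```text
d [0.1551 0.0123 0.0407] w [-1.000e-04 -8.000e-04 -4.139e-01] rows 3.9 3.3
d [ 0.    -0.     0.083] w [0. 0. 0.] rows 2.0 0.0
```

Call:
arm_command([
  {"dx": 0.155, "dy": 0.0123, "dz": 0.0405, "wx": 0, "wy": 0, "wz": -0.414, "hand": 0.05},
  {"dx": 0.155, "dy": 0.0123, "dz": 0.0405, "wx": 0, "wy": 0, "wz": -0.414, "hand": 0.05},
  {"dx": 0.155, "dy": 0.0123, "dz": 0.0405, "wx": 0, "wy": 0, "wz": -0.414, "hand": 0.05},
  {"dx": 0.155, "dy": 0.0123, "dz": 0.0405, "wx": 0, "wy": 0, "wz": -0.414, "hand": 0.05},
  {"dx": 0.155, "dy": 0.0123, "dz": 0.0405, "wx": 0, "wy": 0, "wz": -0.414, "hand": 0.05},
])

```text
time: 1.35
ee_pos: [0.4428, -0.1182, 0.199]
tool_rot: [-3.141, -0.003, 1.706]
wrist_force: [0.2, 1.0, 0.5]
opening: 0.0501
gripper_force: 0.0
```

```bash
python3 -c "
from h import *
plan([[.4415,-.1205,.117,1.702]])"
```

```text
d [-0.0024 -0.0016  0.082 ] w [-0.0003 -0.0032  0.0036] rows 2.0 0.0
```

Call:
arm_command([
  {"dx": 0, "dy": -0.001, "dz": 0.082, "wx": 0, "wy": 0, "wz": 0.002, "hand": 0.05},
  {"dx": 0, "dy": -0.001, "dz": 0.082, "wx": 0, "wy": 0, "wz": 0.002, "hand": 0.05},
  {"dx": 0, "dy": -0.001, "dz": 0.082, "wx": 0, "wy": 0, "wz": 0.002, "hand": 0.05},
  {"dx": 0, "dy": -0.001, "dz": 0.082, "wx": 0, "wy": 0, "wz": 0.002, "hand": 0.05},
])

```text
time: 1.68
ee_pos: [0.439, -0.1253, 0.1171]
tool_rot: [-3.137, -0.002, 1.692]
wrist_force: [0.8, 0.6, 0.0]
opening: 0.0497
gripper_force: 0.0
```

Call:
arm_command([
  {"dx": 0, "dy": 0, "dz": 0, "wx": 0, "wy": 0, "wz": 0, "hand": 0},
  {"dx": 0, "dy": 0, "dz": 0, "wx": 0, "wy": 0, "wz": 0, "hand": 0},
  {"dx": 0, "dy": 0, "dz": 0, "wx": 0, "wy": 0, "wz": 0, "hand": 0},
  {"dx": 0, "dy": 0, "dz": 0, "wx": 0, "wy": 0, "wz": 0, "hand": 0},
  {"dx": 0, "dy": 0, "dz": 0, "wx": 0, "wy": 0, "wz": 0, "hand": 0},
], squeeze=40)

```text
time: 2.1
ee_pos: [0.4413, -0.1257, 0.1192]
tool_rot: [3.14, 0.001, 1.691]
wrist_force: [0.6, -0.7, 0.4]
opening: 0.0199
gripper_force: 0.0
```

```bash
python3 -c "
from h import *
from rig import state
print(state()['ee_pos'],state()['tool_rot'],state()['opening'],state()['gripper_force'])
"
```

```text
[ 0.44134309 -0.12571691  0.11921693] [3.13984070e+00 1.01117464e-03 1.69140736e+00] 0.019883849461530764 0.0
```

Call:
arm_command([
  {"dx": 0, "dy": 0, "dz": 0, "wx": 0, "wy": 0, "wz": 0, "hand": 0},
  {"dx": 0, "dy": 0, "dz": 0, "wx": 0, "wy": 0, "wz": 0, "hand": 0},
  {"dx": 0, "dy": 0, "dz": 0, "wx": 0, "wy": 0, "wz": 0, "hand": 0},
  {"dx": 0, "dy": 0, "dz": 0, "wx": 0, "wy": 0, "wz": 0, "hand": 0},
  {"dx": 0, "dy": 0, "dz": 0, "wx": 0, "wy": 0, "wz": 0, "hand": 0},
], squeeze=40)

```text
time: 2.52
ee_pos: [0.4417, -0.1254, 0.1187]
tool_rot: [3.14, 0.0, 1.692]
wrist_force: [2.8, -0.8, 5.0]
opening: 0.0072
gripper_force: 40.0
```

Call:
arm_command([
  {"dx": 0, "dy": 0, "dz": -0.01, "wx": 0, "wy": 0, "wz": 0, "hand": 0},
  {"dx": 0, "dy": 0, "dz": -0.03, "wx": 0, "wy": 0, "wz": 0, "hand": 0},
  {"dx": 0, "dy": 0, "dz": -0.06, "wx": 0, "wy": 0, "wz": 0, "hand": 0},
  {"dx": 0, "dy": 0, "dz": -0.06, "wx": 0, "wy": 0, "wz": 0, "hand": 0},
  {"dx": 0, "dy": 0, "dz": -0.06, "wx": 0, "wy": 0, "wz": 0, "hand": 0},
])

```text
time: 2.93
ee_pos: [0.4407, -0.1256, 0.1789]
tool_rot: [3.141, 0.001, 1.691]
wrist_force: [-0.5, -0.0, -4.5]
opening: 0.0071
gripper_force: 40.0
```

```bash
python3 -c "
from h import *
from rig import state
print(state()['ee_pos'],state()['tool_rot'],state()['opening'],state()['gripper_force'])
plan([F(0,-.135,.177),F(0,-.135,.1575),F(0,.001,.1575)])
"
```

```text
[ 0.44072017 -0.1256381   0.17890163] [3.14055445e+00 9.93337393e-04 1.69138841e+00] 0.007073051155709006 39.997917115688324
d [0.0934 0.0543 0.0019] w [0.0012 0.0008 0.2744] rows 2.6 2.2
d [ 0.     -0.      0.0195] w [0. 0. 0.] rows 0.5 0.0
d [ 0.136 -0.    -0.   ] w [0. 0. 0.] rows 3.3 0.0
```

Call:
arm_command([
  {"dx": 0.03, "dy": 0.018, "dz": 0, "wx": 0, "wy": 0, "wz": 0.09, "hand": 0},
  {"dx": 0.06, "dy": 0.036, "dz": 0, "wx": 0, "wy": 0, "wz": 0.18, "hand": 0},
  {"dx": 0.088, "dy": 0.0545, "dz": 0.0, "wx": 0, "wy": 0, "wz": 0.274, "hand": 0},
  {"dx": 0.088, "dy": 0.0545, "dz": 0.0, "wx": 0, "wy": 0, "wz": 0.274, "hand": 0},
  {"dx": 0.088, "dy": 0.0545, "dz": 0.0, "wx": 0, "wy": 0, "wz": 0.274, "hand": 0},
])

```text
time: 3.35
ee_pos: [0.4833, -0.0292, 0.1766]
tool_rot: [-3.138, -0.0, 1.423]
wrist_force: [0.2, -0.8, -3.7]
opening: 0.0066
gripper_force: 40.0
```

Call:
arm_command([
  {"dx": 0, "dy": 0, "dz": 0.0, "wx": 0, "wy": 0, "wz": 0, "hand": 0},
  {"dx": 0, "dy": 0, "dz": 0.0, "wx": 0, "wy": 0, "wz": 0, "hand": 0},
  {"dx": 0, "dy": 0, "dz": 0, "wx": 0, "wy": 0, "wz": 0, "hand": 0},
])

```text
time: 3.6
ee_pos: [0.4832, -0.0328, 0.1775]
tool_rot: [-3.14, 0.001, 1.416]
wrist_force: [-0.2, 0.8, -3.4]
opening: 0.0069
gripper_force: 40.0
```

```bash
python3 -c "
from h import *
from rig import *
s=state();print(s['ee_pos'],s['tool_rot'])
plan([F(0,-.140,.158),F(0,-.004,.158)])
t=capture('top');i=capture('side')
def up(im,x,y,w,h,k): return cv2.resize(im[y:y+h,x:x+w],None,fx=k,fy=k,interpolation=cv2.INTER_CUBIC)
cv2.imwrite('pics/a.png',np.hstack([up(t,240,230,100,130,4),up(i,280,215,100,130,4)])[:,:,::-1])
"
```

```text
[ 0.48323451 -0.03279098  0.17746455] [-3.13996398e+00  7.33938646e-04  1.41622180e+00]
d [ 0.0014 -0.0008  0.0195] w [-0.0016  0.0007 -0.0008] rows 0.5 0.0
d [ 0.136 -0.    -0.   ] w [0. 0. 0.] rows 3.3 0.0
```

View pics/a.png

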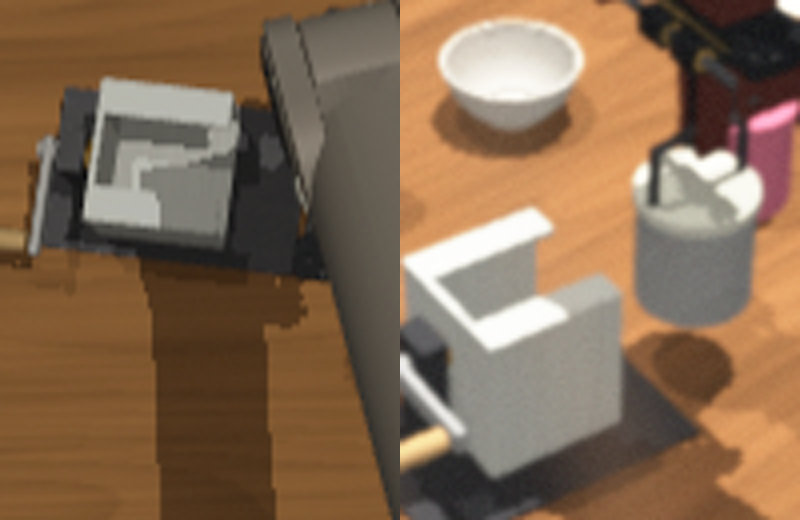

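The side view shows the can hanging upright and level just outside the mouth, with its lid centre at about side (354.5,263). I'll check this against the expected position while lowering to insertion height.

Call:
arm_command([
  {"dx": 0.0, "dy": -0.001, "dz": 0.0195, "wx": 0, "wy": 0, "wz": 0, "hand": 0},
  {"dx": 0.0, "dy": -0.001, "dz": 0.0195, "wx": 0, "wy": 0, "wz": 0, "hand": 0},
  {"dx": 0.0, "dy": -0.001, "dz": 0.0195, "wx": 0, "wy": 0, "wz": 0, "hand": 0},
  {"dx": 0.0, "dy": -0.001, "dz": 0.0195, "wx": 0, "wy": 0, "wz": 0, "hand": 0},
])

```text
time: 4.03
ee_pos: [0.4833, -0.0315, 0.1591]
tool_rot: [3.142, -0.0, 1.417]
wrist_force: [1.5, 0.3, -4.1]
opening: 0.0071
gripper_force: 40.0
```

```bash
python3 -c "
from h import *
from rig import *
s=state();print(s['ee_pos'],s['tool_rot'],s['wrist_force'])
w=onplane('side',[(354.5,263)],.0885+.058)[0];print(w, 'frame', (w[:2]-O)@fx,(w[:2]-O)@fy, 'tcp frame',(s['ee_pos'][:2]-O)@fx,(s['ee_pos'][:2]-O)@fy)
plan([F(0,-.004,.158)])
"
```

```text
[ 0.48327859 -0.03153993  0.15905382] [ 3.14159204e+00 -9.20275300e-06  1.41742974e+00] [ 1.50410898  0.28010185 -4.14343074]
[ 0.47889531 -0.026035    0.1465    ] frame -0.004449078577487219 -0.13527960114644033 tcp frame 0.0007238597160729634 -0.14004782572254051
d [ 0.1361 -0.0007  0.0011] w [ 0.     -0.      0.0004] rows 3.3 0.0
```

Call:
arm_command([
  {"dx": 0.014, "dy": 0, "dz": 0.0007, "wx": 0, "wy": 0, "wz": 0, "hand": 0},
  {"dx": 0.028, "dy": 0, "dz": 0.001, "wx": 0, "wy": 0, "wz": 0, "hand": 0},
  {"dx": 0.042, "dy": 0, "dz": 0.001, "wx": 0, "wy": 0, "wz": 0, "hand": 0},
  {"dx": 0.056, "dy": 0, "dz": 0.001, "wx": 0, "wy": 0, "wz": 0, "hand": 0},
  {"dx": 0.07, "dy": 0, "dz": 0.001, "wx": 0, "wy": 0, "wz": 0, "hand": 0},
])

```text
time: 4.45
ee_pos: [0.4945, 0.0385, 0.1586]
tool_rot: [3.14, -0.0, 1.417]
wrist_force: [-0.0, -0.3, -3.3]
opening: 0.0069
gripper_force: 40.0
```

Call:
arm_command([
  {"dx": 0.014, "dy": 0, "dz": 0, "wx": 0, "wy": 0, "wz": 0, "hand": 0},
  {"dx": 0.028, "dy": 0, "dz": 0, "wx": 0, "wy": 0, "wz": 0, "hand": 0},
  {"dx": 0.028, "dy": 0, "dz": 0, "wx": 0, "wy": 0, "wz": 0, "hand": 0},
])

```text
time: 4.7
ee_pos: [0.4992, 0.069, 0.1589]
tool_rot: [3.139, -0.003, 1.421]
wrist_force: [0.1, 0.7, -3.0]
opening: 0.007
gripper_force: 40.0
```

```bash
python3 -c "
from h import *
from rig import *
s=state();print(s['ee_pos'],s['tool_rot'],s['wrist_force'])
plan([F(0,-.004,.158)])
i=capture('side')
def up(im,x,y,w,h,k): return cv2.resize(im[y:y+h,x:x+w],None,fx=k,fy=k,interpolation=cv2.INTER_CUBIC)
cv2.imwrite('pics/b.png',up(i,250,210,130,130,4)[:,:,::-1])
"
```

```text
[0.49915463 0.06895046 0.15889801] [ 3.13947588e+00 -2.67689113e-03  1.42141908e+00] [ 0.06151682  0.69102012 -3.04412927]
d [ 0.0343 -0.0009  0.001 ] w [ 0.0021 -0.0027  0.0044] rows 0.8 0.0
```

View pics/b.png

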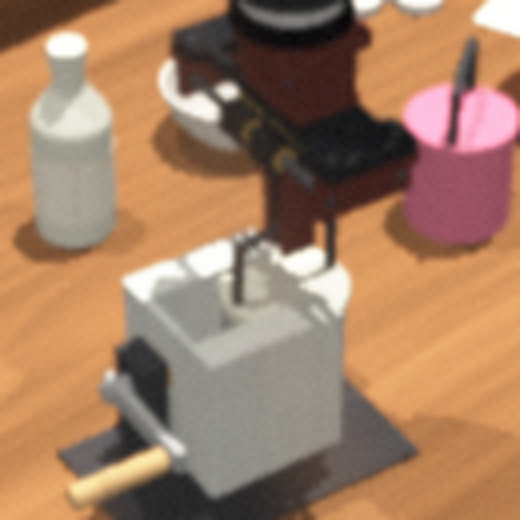

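The lid is sliding under the rails with no contact force. I'll continue to the seat, lower and let go.

Call:
arm_command([
  {"dx": 0.014, "dy": 0, "dz": 0, "wx": 0, "wy": 0, "wz": 0, "hand": 0},
  {"dx": 0.028, "dy": 0, "dz": 0, "wx": 0, "wy": 0, "wz": 0, "hand": 0},
  {"dx": 0.0355, "dy": 0, "dz": 0, "wx": 0, "wy": 0, "wz": 0, "hand": 0},
  {"dx": 0.0355, "dy": 0, "dz": 0.002, "wx": 0, "wy": 0, "wz": 0, "hand": 0},
  {"dx": 0.0355, "dy": 0, "dz": 0.003, "wx": 0, "wy": 0, "wz": 0, "hand": 0},
])

```text
time: 5.17
ee_pos: [0.5035, 0.0997, 0.1546]
tool_rot: [-3.142, 0.001, 1.418]
wrist_force: [-0.1, -0.3, -0.3]
opening: 0.0074
gripper_force: 40.0
```

Call:
arm_command([
  {"dx": 0, "dy": 0, "dz": 0.0005, "wx": 0, "wy": 0, "wz": 0, "hand": 0},
  {"dx": 0, "dy": 0, "dz": 0.0005, "wx": 0, "wy": 0, "wz": 0, "hand": 0},
  {"dx": 0, "dy": 0, "dz": 0.0005, "wx": 0, "wy": 0, "wz": 0, "hand": 0},
])

```text
time: 5.42
ee_pos: [0.504, 0.0996, 0.1544]
tool_rot: [3.141, 0.0, 1.416]
wrist_force: [0.1, -1.8, 0.4]
opening: 0.0067
gripper_force: 40.0
```

```bash
python3 -c "
from h import *
from rig import *
s=state();print(s['ee_pos'],s['tool_rot'],s['wrist_force'], (s['ee_pos'][:2]-O)@fx,(s['ee_pos'][:2]-O)@fy)
"
```

```text
[0.50396294 0.09963336 0.15440194] [3.14086317e+00 3.81831497e-04 1.41647957e+00] [ 0.13825124 -1.80990405  0.37529152] 0.001090477996013142 -0.007283908455737974
```

Call:
arm_command([
  {"dx": 0.004, "dy": 0, "dz": 0, "wx": 0, "wy": 0, "wz": 0, "hand": 0},
  {"dx": 0.004, "dy": 0, "dz": 0, "wx": 0, "wy": 0, "wz": 0, "hand": 0},
  {"dx": 0.004, "dy": 0, "dz": 0, "wx": 0, "wy": 0, "wz": 0, "hand": 0.05},
  {"dx": 0.004, "dy": 0, "dz": 0, "wx": 0, "wy": 0, "wz": 0, "hand": 0.05},
  {"dx": 0.004, "dy": 0, "dz": 0, "wx": 0, "wy": 0, "wz": 0, "hand": 0.05},
])

```text
time: 5.83
ee_pos: [0.5041, 0.1048, 0.1542]
tool_rot: [-3.142, -0.0, 1.418]
wrist_force: [0.3, -0.1, -0.3]
opening: 0.0235
gripper_force: 0.0
```

Call:
arm_command([
  {"dx": 0, "dy": 0, "dz": 0, "wx": 0, "wy": 0, "wz": 0, "hand": 0.05},
  {"dx": 0, "dy": 0, "dz": -0.02, "wx": 0, "wy": 0, "wz": 0, "hand": 0.05},
  {"dx": 0, "dy": 0, "dz": -0.06, "wx": 0, "wy": 0, "wz": 0, "hand": 0.06},
  {"dx": 0, "dy": 0, "dz": -0.06, "wx": 0, "wy": 0, "wz": 0, "hand": 0.06},
  {"dx": 0, "dy": 0, "dz": -0.06, "wx": 0, "wy": 0, "wz": 0, "hand": 0.06},
])

```text
time: 6.25
ee_pos: [0.5055, 0.1052, 0.2161]
tool_rot: [3.137, -0.001, 1.418]
wrist_force: [-0.3, 0.7, -1.7]
opening: 0.0568
gripper_force: 0.0
```

```bash
python3 -c "
from h import *
from rig import *
s=state();print(s['ee_pos'],s['opening'])
plan([F(-.07,.135,.2),F(-.07,.135,.081)])
i=capture('side')
def up(im,x,y,w,h,k): return cv2.resize(im[y:y+h,x:x+w],None,fx=k,fy=k,interpolation=cv2.INTER_CUBIC)
cv2.imwrite('pics/c.png',up(i,250,210,130,130,4)[:,:,::-1])
"
```

```text
[0.50552903 0.10524419 0.21605429] 0.056762131283682876
d [ 0.1365 -0.0717  0.016 ] w [ 0.0041 -0.0015  0.0008] rows 3.7 0.0
d [ 0.    -0.     0.119] w [0. 0. 0.] rows 2.9 0.0
```

View pics/c.png

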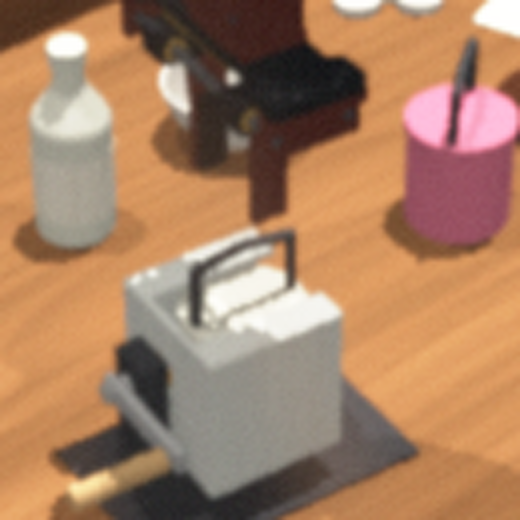

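The can sits fully inside the cradle with its handle standing through the slot. Next is the crank.

Call:
arm_command([
  {"dx": 0.1365, "dy": -0.0715, "dz": 0.0, "wx": 0, "wy": 0, "wz": 0, "hand": 0.06},
  {"dx": 0.1365, "dy": -0.0715, "dz": 0.0, "wx": 0, "wy": 0, "wz": 0, "hand": 0.06},
  {"dx": 0.1365, "dy": -0.0715, "dz": 0.0, "wx": 0, "wy": 0, "wz": 0, "hand": 0.06},
  {"dx": 0.1365, "dy": -0.0715, "dz": 0.0, "wx": 0, "wy": 0, "wz": 0, "hand": 0.06},
  {"dx": 0.1365, "dy": -0.0715, "dz": 0.01, "wx": 0, "wy": 0, "wz": 0, "hand": 0.06},
])

```text
time: 6.72
ee_pos: [0.4513, 0.2577, 0.2048]
tool_rot: [-3.141, -0.004, 1.428]
wrist_force: [-0.1, -0.1, 0.0]
opening: 0.0599
gripper_force: 0.0
```

Call:
arm_command([
  {"dx": 0, "dy": 0, "dz": 0.04, "wx": 0, "wy": 0, "wz": 0, "hand": 0.06},
  {"dx": 0, "dy": 0, "dz": 0.08, "wx": 0, "wy": 0, "wz": 0, "hand": 0.06},
  {"dx": 0, "dy": 0, "dz": 0.125, "wx": 0, "wy": 0, "wz": 0, "hand": 0.06},
  {"dx": 0, "dy": 0, "dz": 0.125, "wx": 0, "wy": 0, "wz": 0, "hand": 0.06},
  {"dx": 0, "dy": 0, "dz": 0.125, "wx": 0, "wy": 0, "wz": 0, "hand": 0.06},
])

```text
time: 7.13
ee_pos: [0.452, 0.2487, 0.0766]
tool_rot: [-3.136, 0.004, 1.418]
wrist_force: [0.3, 0.9, -0.4]
opening: 0.0602
gripper_force: 0.0
```

```bash
python3 -c "
from h import *
from rig import *
s=state();print(s['ee_pos'],s['wrist_force'])
plan([F(-.07,.135,.081)])
"
```

```text
[0.45203177 0.24870753 0.07656577] [ 0.28397786  0.94045401 -0.35954598]
d [ 0.0029  0.003  -0.0045] w [-0.0059  0.0042  0.0012] rows 0.1 0.1
```

Call:
arm_command([
  {"dx": 0.002, "dy": 0.003, "dz": -0.003, "wx": 0, "wy": 0, "wz": 0, "hand": 0.03},
  {"dx": 0.002, "dy": 0.003, "dz": -0.003, "wx": 0, "wy": 0, "wz": 0, "hand": 0.01},
  {"dx": 0.002, "dy": 0.003, "dz": -0.003, "wx": 0, "wy": 0, "wz": 0, "hand": 0.01},
  {"dx": 0.002, "dy": 0.003, "dz": -0.003, "wx": 0, "wy": 0, "wz": 0, "hand": 0.01},
  {"dx": 0.002, "dy": 0.003, "dz": -0.003, "wx": 0, "wy": 0, "wz": 0, "hand": 0.01},
], squeeze=25)

```text
time: 7.55
ee_pos: [0.4583, 0.2521, 0.0834]
tool_rot: [3.14, -0.001, 1.417]
wrist_force: [0.6, 0.6, -0.4]
opening: 0.0304
gripper_force: 0.0
```

Call:
arm_command([
  {"dx": 0, "dy": 0, "dz": 0, "wx": 0, "wy": 0, "wz": 0, "hand": 0.01},
  {"dx": 0, "dy": 0, "dz": 0, "wx": 0, "wy": 0, "wz": 0, "hand": 0.01},
  {"dx": 0, "dy": 0, "dz": 0, "wx": 0, "wy": 0, "wz": 0, "hand": 0.01},
  {"dx": 0, "dy": 0, "dz": 0, "wx": 0, "wy": 0, "wz": 0, "hand": 0.01},
])

```text
time: 7.88
ee_pos: [0.4562, 0.2521, 0.0821]
tool_rot: [-3.14, 0.001, 1.419]
wrist_force: [-5.8, 0.9, 4.3]
opening: 0.0153
gripper_force: 25.0
```

```bash
python3 -c "
from h import *
from rig import *
s=state();print(s['ee_pos'],s['wrist_force'],(s['ee_pos'][:2]-O)@fx,(s['ee_pos'][:2]-O)@fy)
a=np.arange(0,181,15)*np.pi/180
print(np.c_[a*180/np.pi,-(.07-.07*np.cos(a)),-.07*np.sin(a)].round(4))
"
```

```text
[0.4562087  0.25213741 0.08206225] [-5.75569514  0.87091496  4.28792964] -0.0694238253704335 0.13608369454519423
[[ 0.000e+00 -0.000e+00 -0.000e+00]
 [ 1.500e+01 -2.400e-03 -1.810e-02]
 [ 3.000e+01 -9.400e-03 -3.500e-02]
 [ 4.500e+01 -2.050e-02 -4.950e-02]
 [ 6.000e+01 -3.500e-02 -6.060e-02]
 [ 7.500e+01 -5.190e-02 -6.760e-02]
 [ 9.000e+01 -7.000e-02 -7.000e-02]
 [ 1.050e+02 -8.810e-02 -6.760e-02]
 [ 1.200e+02 -1.050e-01 -6.060e-02]
 [ 1.350e+02 -1.195e-01 -4.950e-02]
 [ 1.500e+02 -1.306e-01 -3.500e-02]
 [ 1.650e+02 -1.376e-01 -1.810e-02]
 [ 1.800e+02 -1.400e-01 -0.000e+00]]
```

Call:
arm_command([
  {"dx": 0, "dy": 0.0011, "dz": -0.0122, "wx": 0, "wy": 0, "wz": 0, "hand": 0.01},
  {"dx": 0, "dy": 0.0042, "dz": -0.0239, "wx": 0, "wy": 0, "wz": 0, "hand": 0.01},
  {"dx": 0, "dy": 0.0094, "dz": -0.035, "wx": 0, "wy": 0, "wz": 0, "hand": 0.01},
  {"dx": 0, "dy": 0.0164, "dz": -0.045, "wx": 0, "wy": 0, "wz": 0, "hand": 0.01},
  {"dx": 0, "dy": 0.025, "dz": -0.0536, "wx": 0, "wy": 0, "wz": 0, "hand": 0.01},
], squeeze=35)

```text
time: 8.3
ee_pos: [0.4823, 0.2482, 0.1371]
tool_rot: [-3.141, -0.0, 1.418]
wrist_force: [-0.8, 3.1, -9.3]
opening: 0.0151
gripper_force: 35.0
```

```bash
python3 -c "
from h import *
from rig import *
s=state();print(s['ee_pos'],s['wrist_force'],(s['ee_pos'][:2]-O)@fx,(s['ee_pos'][:2]-O)@fy)
"
```

```text
[0.48233998 0.24815744 0.13714912] [-0.77442442  3.10010167 -9.28336233] -0.042997185111065844 0.136149569845337
```

Forces are mild, so I'll continue.

Call:
arm_command([
  {"dx": 0, "dy": 0.01, "dz": -0.007, "wx": 0, "wy": 0, "wz": 0, "hand": 0.01},
  {"dx": 0, "dy": 0.0211, "dz": -0.0122, "wx": 0, "wy": 0, "wz": 0, "hand": 0.01},
  {"dx": 0, "dy": 0.0328, "dz": -0.0153, "wx": 0, "wy": 0, "wz": 0, "hand": 0.01},
  {"dx": 0, "dy": 0.045, "dz": -0.0164, "wx": 0, "wy": 0, "wz": 0, "hand": 0.01},
  {"dx": 0, "dy": 0.0572, "dz": -0.0153, "wx": 0, "wy": 0, "wz": 0, "hand": 0.01},
])

```text
time: 8.72
ee_pos: [0.5387, 0.2397, 0.151]
tool_rot: [-3.139, -0.0, 1.418]
wrist_force: [-5.7, 5.6, -9.3]
opening: 0.0153
gripper_force: 35.0
```

Call:
arm_command([
  {"dx": 0, "dy": 0.0117, "dz": 0.0031, "wx": 0, "wy": 0, "wz": 0, "hand": 0.01},
  {"dx": 0, "dy": 0.0228, "dz": 0.0083, "wx": 0, "wy": 0, "wz": 0, "hand": 0.01},
  {"dx": 0, "dy": 0.0328, "dz": 0.0153, "wx": 0, "wy": 0, "wz": 0, "hand": 0.01},
  {"dx": 0, "dy": 0.0414, "dz": 0.0239, "wx": 0, "wy": 0, "wz": 0, "hand": 0.01},
  {"dx": 0, "dy": 0.0484, "dz": 0.0339, "wx": 0, "wy": 0, "wz": 0, "hand": 0.01},
])

```text
time: 9.13
ee_pos: [0.5858, 0.2326, 0.1167]
tool_rot: [-3.138, 0.0, 1.418]
wrist_force: [-9.8, 4.8, -0.7]
opening: 0.0155
gripper_force: 35.0
```

```bash
python3 -c "
from h import *
from rig import *
s=state();print(s['ee_pos'],s['wrist_force'],(s['ee_pos'][:2]-O)@fx,(s['ee_pos'][:2]-O)@fy)
"
```

```text
[0.5857585  0.23263416 0.11668524] [-9.78439003  4.7778271  -0.68246784] 0.061555369937039674 0.1366356035097576
```

Call:
arm_command([
  {"dx": 0, "dy": 0.0052, "dz": 0.0111, "wx": 0, "wy": 0, "wz": 0, "hand": 0.01},
  {"dx": 0, "dy": 0.0083, "dz": 0.0228, "wx": 0, "wy": 0, "wz": 0, "hand": 0.01},
  {"dx": 0, "dy": 0.0094, "dz": 0.035, "wx": 0, "wy": 0, "wz": 0, "hand": 0.01},
  {"dx": 0, "dy": 0.0094, "dz": 0.0375, "wx": 0, "wy": 0, "wz": 0, "hand": 0.01},
  {"dx": 0, "dy": 0.0094, "dz": 0.0375, "wx": 0, "wy": 0, "wz": 0, "hand": 0.01},
])

```text
time: 9.55
ee_pos: [0.5948, 0.2314, 0.0804]
tool_rot: [-3.138, 0.001, 1.419]
wrist_force: [-10.8, 1.6, 6.1]
opening: 0.0146
gripper_force: 35.0
```

```bash
python3 -c "
from h import *
from rig import *
s=state();print(s['ee_pos'],s['wrist_force'],(s['ee_pos'][:2]-O)@fx,(s['ee_pos'][:2]-O)@fy)
i=capture('side')
def up(im,x,y,w,h,k): return cv2.resize(im[y:y+h,x:x+w],None,fx=k,fy=k,interpolation=cv2.INTER_CUBIC)
cv2.imwrite('pics/d.png',up(i,230,200,160,150,4)[:,:,::-1])
"
```

```text
[0.59476468 0.23140845 0.08039058] [-10.76782823   1.64959158   6.1499248 ] 0.07064100909861751 0.13680254522595364
```

Call:
arm_command([
  {"dx": 0, "dy": 0, "dz": 0.002, "wx": 0, "wy": 0, "wz": 0, "hand": 0.01},
  {"dx": 0, "dy": 0, "dz": 0.002, "wx": 0, "wy": 0, "wz": 0, "hand": 0.01},
  {"dx": 0, "dy": 0, "dz": 0.002, "wx": 0, "wy": 0, "wz": 0, "hand": 0.01},
  {"dx": 0, "dy": 0, "dz": 0.002, "wx": 0, "wy": 0, "wz": 0, "hand": 0.01},
  {"dx": 0, "dy": 0, "dz": 0.002, "wx": 0, "wy": 0, "wz": 0, "hand": 0.01},
])

```text
time: 10.02
ee_pos: [0.5948, 0.2314, 0.0801]
tool_rot: [-3.139, 0.001, 1.419]
wrist_force: [-15.4, -0.1, 18.9]
opening: 0.0148
gripper_force: 35.0
```

Call:
arm_command([
  {"dx": 0, "dy": 0, "dz": 0, "wx": 0, "wy": 0, "wz": 0, "hand": 0.01},
  {"dx": 0, "dy": 0, "dz": 0, "wx": 0, "wy": 0, "wz": 0, "hand": 0.01},
  {"dx": 0, "dy": 0, "dz": 0, "wx": 0, "wy": 0, "wz": 0, "hand": 0.01},
  {"dx": 0, "dy": 0, "dz": 0, "wx": 0, "wy": 0, "wz": 0, "hand": 0.01},
  {"dx": 0, "dy": 0, "dz": 0, "wx": 0, "wy": 0, "wz": 0, "hand": 0.01},
])

```text
time: 10.43
ee_pos: [0.5948, 0.2314, 0.0801]
tool_rot: [-3.139, 0.001, 1.419]
wrist_force: [-14.7, 0.5, 17.6]
opening: 0.0149
gripper_force: 35.0
```

Call:
arm_command([
  {"dx": 0, "dy": 0, "dz": 0, "wx": 0, "wy": 0, "wz": 0, "hand": 0.01},
  {"dx": 0, "dy": 0, "dz": 0, "wx": 0, "wy": 0, "wz": 0, "hand": 0.01},
  {"dx": 0, "dy": 0, "dz": 0, "wx": 0, "wy": 0, "wz": 0, "hand": 0.01},
  {"dx": 0, "dy": 0, "dz": 0, "wx": 0, "wy": 0, "wz": 0, "hand": 0.01},
  {"dx": 0, "dy": 0, "dz": 0, "wx": 0, "wy": 0, "wz": 0, "hand": 0.01},
])

```text
time: 10.85
ee_pos: [0.5948, 0.2314, 0.0801]
tool_rot: [-3.139, 0.001, 1.419]
wrist_force: [-14.3, 0.3, 17.9]
opening: 0.0151
gripper_force: 35.0
```

Call:
arm_command([
  {"dx": 0, "dy": 0, "dz": 0, "wx": 0, "wy": 0, "wz": 0, "hand": 0.01},
  {"dx": 0, "dy": 0, "dz": 0, "wx": 0, "wy": 0, "wz": 0, "hand": 0.01},
  {"dx": 0, "dy": 0, "dz": 0, "wx": 0, "wy": 0, "wz": 0, "hand": 0.01},
  {"dx": 0, "dy": 0, "dz": 0, "wx": 0, "wy": 0, "wz": 0, "hand": 0.01},
  {"dx": 0, "dy": 0, "dz": 0, "wx": 0, "wy": 0, "wz": 0, "hand": 0.01},
])

```text
time: 11.27
ee_pos: [0.5948, 0.2314, 0.0801]
tool_rot: [-3.139, 0.001, 1.419]
wrist_force: [-15.1, -0.5, 18.5]
opening: 0.0152
gripper_force: 35.0
```

Call:
arm_command([
  {"dx": 0, "dy": 0, "dz": 0, "wx": 0, "wy": 0, "wz": 0, "hand": 0.01},
  {"dx": 0, "dy": 0, "dz": 0, "wx": 0, "wy": 0, "wz": 0, "hand": 0.01},
  {"dx": 0, "dy": 0, "dz": 0, "wx": 0, "wy": 0, "wz": 0, "hand": 0.01},
  {"dx": 0, "dy": 0, "dz": 0, "wx": 0, "wy": 0, "wz": 0, "hand": 0.01},
  {"dx": 0, "dy": 0, "dz": 0, "wx": 0, "wy": 0, "wz": 0, "hand": 0.01},
])

```text
time: 11.68
ee_pos: [0.5948, 0.2314, 0.0801]
tool_rot: [-3.139, 0.001, 1.419]
wrist_force: [-14.2, -1.0, 19.2]
opening: 0.0153
gripper_force: 35.0
```

```bash
python3 -c "
from h import *
from rig import *
s=state();print(s['ee_pos'],s['wrist_force'],(s['ee_pos'][:2]-O)@fx,(s['ee_pos'][:2]-O)@fy)
"
```

```text
[0.59480243 0.23139459 0.08012948] [-14.23646902  -0.99478041  19.23437964] 0.07068042599062647 0.13679462420806673
```

Call:
arm_command([
  {"dx": 0, "dy": -0.0025, "dz": -0.0155, "wx": 0, "wy": 0, "wz": 0, "hand": 0.01},
  {"dx": 0, "dy": -0.0057, "dz": -0.0274, "wx": 0, "wy": 0, "wz": 0, "hand": 0.01},
  {"dx": 0, "dy": -0.0109, "dz": -0.0385, "wx": 0, "wy": 0, "wz": 0, "hand": 0.01},
  {"dx": 0, "dy": -0.0179, "dz": -0.0485, "wx": 0, "wy": 0, "wz": 0, "hand": 0.01},
  {"dx": 0, "dy": -0.0265, "dz": -0.057, "wx": 0, "wy": 0, "wz": 0, "hand": 0.01},
])

```text
time: 12.1
ee_pos: [0.5694, 0.2352, 0.1347]
tool_rot: [-3.14, -0.001, 1.418]
wrist_force: [-5.1, 6.0, -9.3]
opening: 0.0149
gripper_force: 35.0
```

Call:
arm_command([
  {"dx": 0, "dy": -0.01, "dz": -0.007, "wx": 0, "wy": 0, "wz": 0, "hand": 0.01},
  {"dx": 0, "dy": -0.0211, "dz": -0.0122, "wx": 0, "wy": 0, "wz": 0, "hand": 0.01},
  {"dx": 0, "dy": -0.0328, "dz": -0.0153, "wx": 0, "wy": 0, "wz": 0, "hand": 0.01},
  {"dx": 0, "dy": -0.045, "dz": -0.0164, "wx": 0, "wy": 0, "wz": 0, "hand": 0.01},
  {"dx": 0, "dy": -0.0572, "dz": -0.0153, "wx": 0, "wy": 0, "wz": 0, "hand": 0.01},
])

```text
time: 12.52
ee_pos: [0.5141, 0.2434, 0.1498]
tool_rot: [3.14, -0.001, 1.417]
wrist_force: [4.2, 6.1, -16.6]
opening: 0.0153
gripper_force: 35.0
```

Call:
arm_command([
  {"dx": 0, "dy": -0.0117, "dz": 0.0031, "wx": 0, "wy": 0, "wz": 0, "hand": 0.01},
  {"dx": 0, "dy": -0.0228, "dz": 0.0083, "wx": 0, "wy": 0, "wz": 0, "hand": 0.01},
  {"dx": 0, "dy": -0.0328, "dz": 0.0153, "wx": 0, "wy": 0, "wz": 0, "hand": 0.01},
  {"dx": 0, "dy": -0.0414, "dz": 0.0239, "wx": 0, "wy": 0, "wz": 0, "hand": 0.01},
  {"dx": 0, "dy": -0.0484, "dz": 0.0339, "wx": 0, "wy": 0, "wz": 0, "hand": 0.01},
])

```text
time: 12.93
ee_pos: [0.4659, 0.2507, 0.1163]
tool_rot: [3.139, -0.001, 1.417]
wrist_force: [4.4, 0.4, -1.0]
opening: 0.0151
gripper_force: 35.0
```

```bash
python3 -c "
from h import *
from rig import *
s=state();print(s['ee_pos'],s['wrist_force'],(s['ee_pos'][:2]-O)@fx,(s['ee_pos'][:2]-O)@fy)
"
```

```text
[0.46591413 0.25072484 0.11633045] [ 4.36321597  0.42142598 -0.99762958] -0.05961873546273377 0.1361730057044615
```

Call:
arm_command([
  {"dx": 0, "dy": -0.0052, "dz": 0.0111, "wx": 0, "wy": 0, "wz": 0, "hand": 0.01},
  {"dx": 0, "dy": -0.0085, "dz": 0.0228, "wx": 0, "wy": 0, "wz": 0, "hand": 0.01},
  {"dx": 0, "dy": -0.0098, "dz": 0.035, "wx": 0, "wy": 0, "wz": 0, "hand": 0.01},
  {"dx": 0, "dy": -0.0098, "dz": 0.039, "wx": 0, "wy": 0, "wz": 0, "hand": 0.01},
  {"dx": 0, "dy": -0.0098, "dz": 0.039, "wx": 0, "wy": 0, "wz": 0, "hand": 0.01},
])

```text
time: 13.35
ee_pos: [0.4563, 0.2525, 0.078]
tool_rot: [3.14, 0.001, 1.418]
wrist_force: [-3.3, -3.7, 19.1]
opening: 0.0153
gripper_force: 35.0
```

Call:
arm_command([
  {"dx": 0, "dy": 0, "dz": 0.001, "wx": 0, "wy": 0, "wz": 0, "hand": 0.01},
  {"dx": 0, "dy": 0, "dz": 0.001, "wx": 0, "wy": 0, "wz": 0, "hand": 0.01},
  {"dx": 0, "dy": 0, "dz": 0.001, "wx": 0, "wy": 0, "wz": 0, "hand": 0.01},
])

```text
time: 13.6
ee_pos: [0.4564, 0.2525, 0.0778]
tool_rot: [3.14, 0.001, 1.418]
wrist_force: [-5.7, -4.5, 28.4]
opening: 0.0155
gripper_force: 35.0
```

```bash
python3 -c "
from h import *
from rig import *
s=state();print(s['ee_pos'],s['wrist_force'],(s['ee_pos'][:2]-O)@fx,(s['ee_pos'][:2]-O)@fy)
"
```

```text
[0.45636101 0.25253135 0.07784607] [-5.69447011 -4.52376615 28.37717635] -0.0693336231011671 0.13649621139431778
```

Call:
arm_command([
  {"dx": 0, "dy": 0, "dz": 0, "wx": 0, "wy": 0, "wz": 0, "hand": 0.05},
  {"dx": 0, "dy": 0, "dz": 0, "wx": 0, "wy": 0, "wz": 0, "hand": 0.05},
  {"dx": 0, "dy": 0, "dz": 0, "wx": 0, "wy": 0, "wz": 0, "hand": 0.05},
  {"dx": 0, "dy": 0, "dz": 0, "wx": 0, "wy": 0, "wz": 0, "hand": 0.05},
  {"dx": 0, "dy": 0, "dz": -0.02, "wx": 0, "wy": 0, "wz": 0, "hand": 0.05},
])

```text
time: 14.02
ee_pos: [0.4534, 0.2504, 0.0928]
tool_rot: [-3.136, 0.004, 1.418]
wrist_force: [-0.1, 0.1, -0.7]
opening: 0.0452
gripper_force: 0.0
```

Call:
arm_command([
  {"dx": 0, "dy": 0, "dz": -0.04, "wx": 0, "wy": 0, "wz": 0, "hand": 0.05},
  {"dx": 0, "dy": 0, "dz": -0.08, "wx": 0, "wy": 0, "wz": 0, "hand": 0.05},
  {"dx": 0, "dy": 0, "dz": -0.12, "wx": 0, "wy": 0, "wz": 0, "hand": 0.05},
  {"dx": 0, "dy": 0, "dz": -0.12, "wx": 0, "wy": 0, "wz": 0, "hand": 0.05},
])

```text
time: 14.35
ee_pos: [0.4588, 0.255, 0.2229]
tool_rot: [3.133, -0.007, 1.418]
wrist_force: [1.4, 1.2, 0.5]
opening: 0.0502
gripper_force: 0.0
```

```bash
python3 -c "
from h import *
from rig import *
s=state();print(s['ee_pos'],s['opening'])
i=capture('side');t=capture('top')
def up(im,x,y,w,h,k): return cv2.resize(im[y:y+h,x:x+w],None,fx=k,fy=k,interpolation=cv2.INTER_CUBIC)
cv2.imwrite('pics/e.png',np.hstack([up(i,270,240,90,110,4),up(t,240,230,100,110,4)])[:,:,::-1])
"
```

```text
[0.45884008 0.25500488 0.22288794] 0.05018943069240963
```

View pics/e.png

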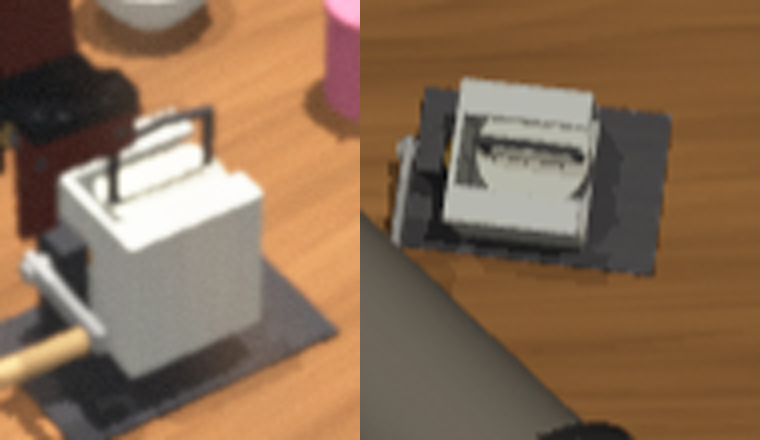

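The cradle is upright again with the can inside. The handle ends in the top view are at (270.5,266.3) and (294.5,268.3).

```bash
python3 -c "
from h import *
h=onplane('top',[(270.5,266.3),(294.5,268.3)],.166)
m=h.mean(0)[:2];print(h,m,(m-O)@fx,(m-O)@fy,np.arctan2(*(h[0]-h[1])[[1,0]]))
"
```

```text
[[0.50871092 0.13334293 0.166     ]
 [0.50072046 0.06494511 0.166     ]] [0.50471569 0.09914402] 0.0019090673169852902 -0.0076522068726812146 1.4545002355343541
```

```bash
python3 -c "
from h import *
plan([F(.0015,.013,.215,1.44),F(.0015,.013,.153,1.44)])
"
```

```text
d [-0.1235  0.0707  0.0021] w [ 0.0026 -0.0013 -0.0228] rows 3.4 0.2
d [ 0.    -0.     0.062] w [0. 0. 0.] rows 1.5 0.0
```

Call:
arm_command([
  {"dx": -0.03, "dy": 0.0175, "dz": 0, "wx": 0, "wy": 0, "wz": -0.01, "hand": 0.05},
  {"dx": -0.07, "dy": 0.04, "dz": 0, "wx": 0, "wy": 0, "wz": -0.02, "hand": 0.05},
  {"dx": -0.1, "dy": 0.0575, "dz": 0, "wx": 0, "wy": 0, "wz": -0.022, "hand": 0.05},
  {"dx": -0.123, "dy": 0.0705, "dz": 0.002, "wx": 0.002, "wy": -0.001, "wz": -0.022, "hand": 0.05},
  {"dx": -0.123, "dy": 0.0705, "dz": 0.002, "wx": 0.002, "wy": -0.001, "wz": -0.022, "hand": 0.05},
])

```text
time: 14.87
ee_pos: [0.5074, 0.1123, 0.211]
tool_rot: [-3.136, 0.005, 1.43]
wrist_force: [-0.0, 0.0, -0.1]
opening: 0.0501
gripper_force: 0.0
```

Call:
arm_command([
  {"dx": 0, "dy": 0, "dz": 0, "wx": 0, "wy": 0, "wz": 0, "hand": 0.05},
  {"dx": 0, "dy": 0, "dz": 0, "wx": 0, "wy": 0, "wz": 0, "hand": 0.05},
])

```text
time: 15.03
ee_pos: [0.5056, 0.1203, 0.2125]
tool_rot: [-3.137, 0.001, 1.44]
wrist_force: [0.5, 0.4, 0.3]
opening: 0.0499
gripper_force: 0.0
```

```bash
python3 -c "
from h import *
plan([F(.0015,.013,.153,1.44)])
"
```

```text
d [-0.0004  0.0023  0.0595] w [-0.0048  0.0013  0.0003] rows 1.4 0.0
```

Call:
arm_command([
  {"dx": 0, "dy": 0.0015, "dz": 0.03, "wx": -0.004, "wy": 0, "wz": 0, "hand": 0.05},
  {"dx": 0, "dy": 0.0015, "dz": 0.0595, "wx": -0.004, "wy": 0, "wz": 0, "hand": 0.05},
  {"dx": 0, "dy": 0.0015, "dz": 0.0595, "wx": -0.004, "wy": 0, "wz": 0, "hand": 0.02},
  {"dx": 0, "dy": 0.0015, "dz": 0.0595, "wx": -0.004, "wy": 0, "wz": 0, "hand": 0.02},
  {"dx": 0, "dy": 0.0015, "dz": 0.0595, "wx": -0.004, "wy": 0, "wz": 0, "hand": 0},
], squeeze=60)

```text
time: 15.45
ee_pos: [0.5081, 0.1211, 0.1555]
tool_rot: [3.139, 0.0, 1.442]
wrist_force: [-0.3, -0.1, 0.5]
opening: 0.0331
gripper_force: 0.0
```

Call:
arm_command([
  {"dx": 0, "dy": 0, "dz": 0, "wx": 0, "wy": 0, "wz": 0, "hand": 0},
  {"dx": 0, "dy": 0, "dz": 0, "wx": 0, "wy": 0, "wz": 0, "hand": 0},
  {"dx": 0, "dy": 0, "dz": 0, "wx": 0, "wy": 0, "wz": 0, "hand": 0},
  {"dx": 0, "dy": 0, "dz": 0, "wx": 0, "wy": 0, "wz": 0, "hand": 0},
  {"dx": 0, "dy": 0, "dz": 0, "wx": 0, "wy": 0, "wz": 0, "hand": 0},
])

```text
time: 15.87
ee_pos: [0.509, 0.12, 0.1555]
tool_rot: [3.137, 0.0, 1.44]
wrist_force: [1.9, 1.1, 3.1]
opening: 0.0061
gripper_force: 60.0
```

Call:
arm_command([
  {"dx": 0, "dy": 0, "dz": -0.002, "wx": 0, "wy": 0, "wz": 0, "hand": 0},
  {"dx": 0, "dy": 0, "dz": -0.003, "wx": 0, "wy": 0, "wz": 0, "hand": 0},
  {"dx": 0, "dy": 0, "dz": -0.003, "wx": 0, "wy": 0, "wz": 0, "hand": 0},
  {"dx": 0, "dy": 0, "dz": -0.003, "wx": 0, "wy": 0, "wz": 0, "hand": 0},
])

```text
time: 16.2
ee_pos: [0.5074, 0.1193, 0.1571]
tool_rot: [3.141, 0.002, 1.44]
wrist_force: [0.5, 0.4, -2.9]
opening: 0.0067
gripper_force: 60.0
```

```bash
python3 -c "
from h import *
from rig import *
s=state();print(s['ee_pos'],s['tool_rot'],s['wrist_force'],s['ft_torque'])
"
```

```text
[0.50740537 0.11932042 0.15707775] [3.14080759e+00 1.56567257e-03 1.43962114e+00] [ 0.52928571  0.42060372 -2.91485276] [ 0.01215082 -0.08632791 -0.0281219 ]
```

Call:
arm_command([
  {"dx": 0, "dy": 0, "dz": -0.001, "wx": 0, "wy": 0, "wz": 0, "hand": 0},
  {"dx": -0.008, "dy": 0, "dz": -0.001, "wx": 0, "wy": 0, "wz": 0, "hand": 0},
  {"dx": -0.02, "dy": -0.0005, "dz": -0.001, "wx": 0, "wy": 0, "wz": 0, "hand": 0},
  {"dx": -0.032, "dy": -0.001, "dz": -0.001, "wx": 0, "wy": 0, "wz": 0, "hand": 0},
  {"dx": -0.044, "dy": -0.0015, "dz": -0.001, "wx": 0, "wy": 0, "wz": 0, "hand": 0},
])

```text
time: 16.62
ee_pos: [0.5003, 0.0741, 0.1584]
tool_rot: [3.14, 0.002, 1.439]
wrist_force: [0.3, 1.1, -3.8]
opening: 0.0065
gripper_force: 60.0
```

```bash
python3 -c "
from h import *
from rig import *
s=state();print(s['ee_pos'],s['tool_rot'],s['wrist_force'],s['ft_torque'],(s['ee_pos'][:2]-O)@fx)
"
```

```text
[0.5002629  0.07412887 0.15838282] [3.14012129e+00 1.87198404e-03 1.43886840e+00] [ 0.33999961  1.07989548 -3.81488937] [ 0.04640938 -0.07763488 -0.00889317] 0.001337023456933354
```

Clean so far, with only the can's weight on the wrist. I'll continue out.

Call:
arm_command([
  {"dx": -0.015, "dy": -0.0003, "dz": 0, "wx": 0, "wy": 0, "wz": 0, "hand": 0},
  {"dx": -0.03, "dy": -0.0007, "dz": 0, "wx": 0, "wy": 0, "wz": 0, "hand": 0},
  {"dx": -0.045, "dy": -0.001, "dz": 0, "wx": 0, "wy": 0, "wz": 0, "hand": 0},
  {"dx": -0.06, "dy": -0.0014, "dz": 0, "wx": 0, "wy": 0, "wz": 0, "hand": 0},
  {"dx": -0.075, "dy": -0.0017, "dz": 0, "wx": 0, "wy": 0, "wz": 0, "hand": 0},
])

```text
time: 17.03
ee_pos: [0.4885, -0.0004, 0.1586]
tool_rot: [3.14, 0.002, 1.438]
wrist_force: [0.5, -0.7, -4.2]
opening: 0.0064
gripper_force: 60.0
```

Call:
arm_command([
  {"dx": -0.015, "dy": 0, "dz": -0.02, "wx": 0, "wy": 0, "wz": 0, "hand": 0},
  {"dx": -0.02, "dy": 0, "dz": -0.05, "wx": 0, "wy": 0, "wz": 0, "hand": 0},
  {"dx": -0.02, "dy": 0, "dz": -0.08, "wx": 0, "wy": 0, "wz": 0, "hand": 0},
  {"dx": -0.02, "dy": 0, "dz": -0.11, "wx": 0, "wy": 0, "wz": 0, "hand": 0},
  {"dx": -0.02, "dy": 0, "dz": -0.11, "wx": 0, "wy": 0, "wz": 0, "hand": 0},
])

```text
time: 17.45
ee_pos: [0.489, -0.0189, 0.2743]
tool_rot: [3.13, 0.001, 1.438]
wrist_force: [2.2, 1.7, -3.3]
opening: 0.0062
gripper_force: 60.0
```

```bash
python3 -c "
from h import *
from rig import *
s=state();print(s['ee_pos'],s['tool_rot'],s['wrist_force'],s['ft_torque'])
"
```

```text
[ 0.48901771 -0.01886343  0.27429865] [3.13041752e+00 8.12678103e-04 1.43757155e+00] [ 2.22934451  1.73488775 -3.30125812] [ 0.13325622 -0.37395725 -0.01354727]
```

```bash
python3 -c "
from h import *
plan([[.470,-.18,.275,1.55],[.4514,-.3402,.262,1.661]])
"
```

```text
d [-0.1622  0.0026 -0.0005] w [ 0.0111  0.0014 -0.1124] rows 3.9 0.9
d [-0.1606 -0.0153  0.013 ] w [ 0.     0.    -0.111] rows 3.9 0.9
```

Call:
arm_command([
  {"dx": -0.02, "dy": 0, "dz": 0, "wx": 0.003, "wy": 0, "wz": -0.02, "hand": 0},
  {"dx": -0.05, "dy": 0.001, "dz": 0, "wx": 0.006, "wy": 0, "wz": -0.04, "hand": 0},
  {"dx": -0.085, "dy": 0.0015, "dz": 0, "wx": 0.008, "wy": 0, "wz": -0.06, "hand": 0},
  {"dx": -0.12, "dy": 0.002, "dz": 0, "wx": 0.008, "wy": 0, "wz": -0.085, "hand": 0},
  {"dx": -0.162, "dy": 0.0025, "dz": 0, "wx": 0.008, "wy": 0, "wz": -0.112, "hand": 0},
])

```text
time: 17.87
ee_pos: [0.4664, -0.1793, 0.268]
tool_rot: [-3.134, 0.0, 1.554]
wrist_force: [1.9, -0.2, -3.4]
opening: 0.0063
gripper_force: 60.0
```

Call:
arm_command([
  {"dx": -0.04, "dy": -0.004, "dz": 0, "wx": 0, "wy": 0, "wz": -0.03, "hand": 0},
  {"dx": -0.08, "dy": -0.008, "dz": 0, "wx": 0, "wy": 0, "wz": -0.06, "hand": 0},
  {"dx": -0.115, "dy": -0.011, "dz": 0, "wx": 0, "wy": 0, "wz": -0.085, "hand": 0},
  {"dx": -0.145, "dy": -0.014, "dz": 0, "wx": 0, "wy": 0, "wz": -0.105, "hand": 0},
  {"dx": -0.16, "dy": -0.015, "dz": 0.008, "wx": 0, "wy": 0, "wz": -0.111, "hand": 0},
])

```text
time: 18.28
ee_pos: [0.447, -0.3441, 0.261]
tool_rot: [-3.135, 0.003, 1.657]
wrist_force: [-0.2, -0.9, -3.9]
opening: 0.0065
gripper_force: 60.0
```

Call:
arm_command([
  {"dx": 0, "dy": 0, "dz": 0, "wx": 0, "wy": 0, "wz": 0, "hand": 0},
  {"dx": 0, "dy": 0, "dz": 0, "wx": 0, "wy": 0, "wz": 0, "hand": 0},
  {"dx": 0, "dy": 0, "dz": 0, "wx": 0, "wy": 0, "wz": 0, "hand": 0},
  {"dx": 0, "dy": 0, "dz": 0, "wx": 0, "wy": 0, "wz": 0, "hand": 0},
])

```text
time: 18.62
ee_pos: [0.4498, -0.3367, 0.261]
tool_rot: [-3.135, -0.0, 1.664]
wrist_force: [-0.5, -0.7, -3.9]
opening: 0.0064
gripper_force: 60.0
```

```bash
python3 -c "
from h import *
from rig import *
s=state();print(s['ee_pos'],s['tool_rot'],s['wrist_force'])
plan([[.4514,-.3402,.252,1.661],[.556,-.3306,.252,1.661]])
i=capture('side');t=capture('top')
cv2.imwrite('pics/f_side.png',i[:,:,::-1]);cv2.imwrite('pics/f_top.png',t[:,:,::-1])
# where to expect things
p=s['ee_pos'];yaw=s['tool_rot'][2];m=p+[-.0203*np.cos(yaw),-.0203*np.sin(yaw),.0165]
print('mid handle',m,proj('side',m),'lid',proj('side',m-[0,0,.048]),'base',proj('side',m-[0,0,.136]))
"
```

```text
[ 0.44980723 -0.33669799  0.26099122] [-3.13538382e+00 -4.59447486e-04  1.66439088e+00] [-0.52345824 -0.73781196 -3.90819926]
d [-0.0036  0.0013  0.009 ] w [-0.0062 -0.0004  0.0034] rows 0.2 0.1
d [1.00e-04 1.05e-01 0.00e+00] w [0. 0. 0.] rows 2.5 0.0
mid handle [ 0.45170443 -0.35690914  0.27749122] [[449.59718914 180.76001247]] lid [[447.43178215 195.86014299]] base [[443.65646659 222.28650394]]
```

Call:
arm_command([
  {"dx": -0.003, "dy": 0.001, "dz": 0.005, "wx": -0.004, "wy": 0, "wz": 0.003, "hand": 0},
  {"dx": -0.003, "dy": 0.001, "dz": 0.009, "wx": -0.005, "wy": 0, "wz": 0.003, "hand": 0},
  {"dx": -0.003, "dy": 0.001, "dz": 0.009, "wx": -0.005, "wy": 0, "wz": 0.003, "hand": 0},
  {"dx": -0.003, "dy": 0.001, "dz": 0.009, "wx": -0.005, "wy": 0, "wz": 0.003, "hand": 0},
])

```text
time: 19.05
ee_pos: [0.4506, -0.3406, 0.2516]
tool_rot: [-3.14, -0.001, 1.66]
wrist_force: [0.9, 0.2, -2.5]
opening: 0.0066
gripper_force: 60.0
```

```bash
python3 -c "
from h import *
from rig import *
s=state();print(s['ee_pos'],s['tool_rot'],s['wrist_force'])
plan([[.556,-.3306,.252,1.661]])
i=capture('side');k=5
c=cv2.resize(i[120:240,380:500],None,fx=k,fy=k,interpolation=cv2.INTER_CUBIC)[:,:,::-1].copy()
p=s['ee_pos'];yaw=s['tool_rot'][2];ty=np.array([np.cos(yaw),np.sin(yaw),0]);m=p-.0203*ty+[0,0,.0165]
h=np.array([.9959,.0906,0]);S=np.array([.6275,-.3445,0])
def dot(P,col):
    u=(proj('side',P)[0]-[380,120])*k;cv2.circle(c,tuple(int(v) for v in u),3,col,-1)
for y in (-.035,0,.035): dot(m+y*ty-[0,0,abs(y)*.006/.035],(0,255,0))
for a in np.linspace(0,2*np.pi,24): dot(m-[0,0,.048]+.042*np.array([np.cos(a),np.sin(a),0]),(0,0,255))
dot(S+[0,0,.237],(255,0,255));dot(S-.114*h+[0,0,.255],(255,0,255));dot(S-.07*h+[0,0,.239],(255,255,0))
cv2.imwrite('pics/g.png',c)
"
```

```text
[ 0.45064211 -0.34058583  0.25156261] [-3.13962855e+00 -5.52842237e-04  1.65982605e+00] [ 0.87814713  0.19260385 -2.51805757]
d [ 0.0006  0.1058 -0.0006] w [-0.002  -0.0006 -0.0012] rows 2.5 0.0
```

View pics/g.png

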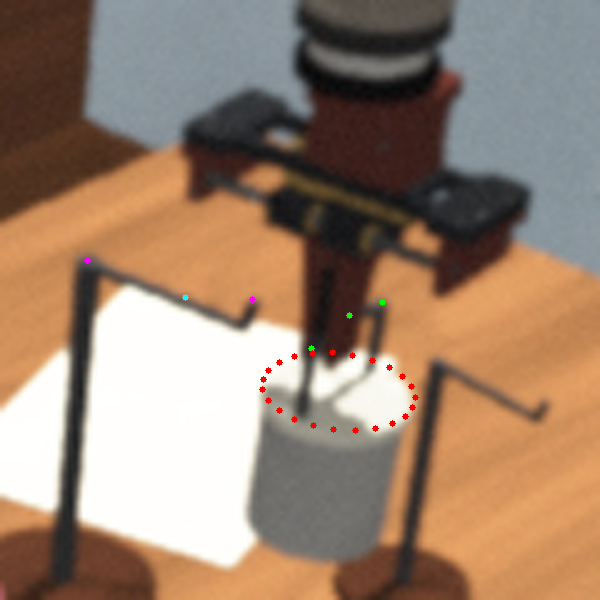

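The overlay shows the stand matches the model (post top and tip are on the magenta dots). The can hangs about as predicted in front of the hook tip, but is tilted roughly 4–5° down on its far side. I'll level it with a small wy turn and run it along the hook.

Call:
arm_command([
  {"dx": 0, "dy": 0, "dz": 0, "wx": 0, "wy": -0.03, "wz": 0, "hand": 0},
  {"dx": 0, "dy": 0.015, "dz": 0, "wx": 0, "wy": -0.06, "wz": 0, "hand": 0},
  {"dx": 0, "dy": 0.03, "dz": 0, "wx": 0, "wy": -0.06, "wz": 0, "hand": 0},
  {"dx": 0, "dy": 0.045, "dz": 0, "wx": 0, "wy": -0.06, "wz": 0, "hand": 0},
  {"dx": 0, "dy": 0.06, "dz": 0, "wx": 0, "wy": -0.06, "wz": 0, "hand": 0},
])

```text
time: 19.52
ee_pos: [0.5115, -0.3352, 0.2523]
tool_rot: [-3.141, 0.06, 1.66]
wrist_force: [-0.3, 0.6, -3.4]
opening: 0.0062
gripper_force: 60.0
```

```bash
python3 -c "
from h import *
from rig import *
s=state();print(s['ee_pos'],s['tool_rot'],s['wrist_force'])
R=Ro.from_euler('xyz',s['tool_rot']);print(R.inv().apply(np.array([.556,-.3306,.252])-s['ee_pos']).round(4),R.inv().apply([0,0,-.025]).round(4))
"
```

```text
[ 0.51151818 -0.33516351  0.25228216] [-3.14081021  0.06025009  1.65998471] [-0.28450593  0.56455959 -3.4299958 ]
[0.0006 0.0447 0.0002] [0.0015 0.     0.025 ]
```

Call:
arm_command([
  {"dx": 0, "dy": 0.015, "dz": 0, "wx": 0, "wy": 0, "wz": 0, "hand": 0},
  {"dx": 0, "dy": 0.03, "dz": 0, "wx": 0, "wy": 0, "wz": 0, "hand": 0},
  {"dx": 0, "dy": 0.0445, "dz": 0, "wx": 0, "wy": 0, "wz": 0, "hand": 0},
  {"dx": 0, "dy": 0.0445, "dz": 0, "wx": 0, "wy": 0, "wz": 0, "hand": 0},
  {"dx": 0, "dy": 0.0445, "dz": 0, "wx": 0, "wy": 0, "wz": 0, "hand": 0},
])

```text
time: 19.93
ee_pos: [0.5554, -0.3309, 0.2517]
tool_rot: [-3.14, 0.059, 1.661]
wrist_force: [-1.2, 0.4, -3.5]
opening: 0.0068
gripper_force: 60.0
```

Call:
arm_command([
  {"dx": 0, "dy": 0, "dz": 0.006, "wx": 0, "wy": 0, "wz": 0, "hand": 0},
  {"dx": 0.0005, "dy": 0, "dz": 0.012, "wx": 0, "wy": 0, "wz": 0, "hand": 0},
  {"dx": 0.001, "dy": 0, "dz": 0.018, "wx": 0, "wy": 0, "wz": 0, "hand": 0},
  {"dx": 0.0013, "dy": 0, "dz": 0.022, "wx": 0, "wy": 0, "wz": 0, "hand": 0},
  {"dx": 0.0013, "dy": 0, "dz": 0.022, "wx": 0, "wy": 0, "wz": 0, "hand": 0},
])

```text
time: 20.35
ee_pos: [0.5538, -0.3314, 0.2283]
tool_rot: [-3.138, 0.059, 1.66]
wrist_force: [-0.0, 0.2, -4.0]
opening: 0.0066
gripper_force: 60.0
```

```bash
python3 -c "
from h import *
from rig import *
s=state();print(s['ee_pos'],s['tool_rot'],s['wrist_force'])
R=Ro.from_euler('xyz',s['tool_rot']);print(R.inv().apply(np.array([.556,-.3306,.2265])-s['ee_pos']).round(4))
"
```

```text
[ 0.55381236 -0.33142014  0.22834466] [-3.13819695  0.05889915  1.65957857] [-0.0351866   0.22442667 -4.03284819]
[0.0007 0.0023 0.0018]
```

Lowering the last few millimetres, watching for the weight to transfer.

Call:
arm_command([
  {"dx": 0, "dy": 0, "dz": 0.001, "wx": 0, "wy": 0, "wz": 0, "hand": 0},
  {"dx": 0, "dy": 0, "dz": 0.002, "wx": 0, "wy": 0, "wz": 0, "hand": 0},
  {"dx": 0, "dy": 0, "dz": 0.003, "wx": 0, "wy": 0, "wz": 0, "hand": 0},
  {"dx": 0, "dy": 0, "dz": 0.003, "wx": 0, "wy": 0, "wz": 0, "hand": 0},
])

```text
time: 20.68
ee_pos: [0.5551, -0.3318, 0.2269]
tool_rot: [-3.141, 0.06, 1.66]
wrist_force: [-0.2, 0.3, -3.6]
opening: 0.0065
gripper_force: 60.0
```

Call:
arm_command([
  {"dx": 0, "dy": 0, "dz": 0.001, "wx": 0, "wy": 0, "wz": 0, "hand": 0},
  {"dx": 0, "dy": 0, "dz": 0.001, "wx": 0, "wy": 0, "wz": 0, "hand": 0},
  {"dx": 0, "dy": 0, "dz": 0.001, "wx": 0, "wy": 0, "wz": 0, "hand": 0},
])

```text
time: 20.93
ee_pos: [0.555, -0.3318, 0.2259]
tool_rot: [-3.14, 0.06, 1.66]
wrist_force: [0.1, -0.5, -3.4]
opening: 0.0062
gripper_force: 60.0
```

Call:
arm_command([
  {"dx": 0, "dy": 0, "dz": 0.001, "wx": 0, "wy": 0, "wz": 0, "hand": 0},
  {"dx": 0, "dy": 0, "dz": 0.0015, "wx": 0, "wy": 0, "wz": 0, "hand": 0},
  {"dx": 0, "dy": 0, "dz": 0.0015, "wx": 0, "wy": 0, "wz": 0, "hand": 0},
])

```text
time: 21.18
ee_pos: [0.5552, -0.3319, 0.2247]
tool_rot: [-3.141, 0.06, 1.66]
wrist_force: [0.8, 0.3, -1.2]
opening: 0.0064
gripper_force: 60.0
```

Call:
arm_command([
  {"dx": 0, "dy": 0, "dz": 0.001, "wx": 0, "wy": 0, "wz": 0, "hand": 0},
  {"dx": 0, "dy": 0, "dz": 0.001, "wx": 0, "wy": 0, "wz": 0, "hand": 0},
  {"dx": 0, "dy": 0, "dz": 0.001, "wx": 0, "wy": 0, "wz": 0, "hand": 0},
])

```text
time: 21.43
ee_pos: [0.5553, -0.3319, 0.2242]
tool_rot: [-3.141, 0.061, 1.66]
wrist_force: [-1.4, 2.1, 2.9]
opening: 0.0065
gripper_force: 60.0
```

The weight has transferred to the hook. I'll ease the grip, then open slowly and check.

Call:
arm_command([
  {"dx": 0, "dy": 0, "dz": 0, "wx": 0, "wy": 0, "wz": 0, "hand": 0},
  {"dx": 0, "dy": 0, "dz": 0, "wx": 0, "wy": 0, "wz": 0, "hand": 0},
  {"dx": 0, "dy": 0, "dz": 0, "wx": 0, "wy": 0, "wz": 0, "hand": 0},
  {"dx": 0, "dy": 0, "dz": 0, "wx": 0, "wy": 0, "wz": 0, "hand": 0},
  {"dx": 0, "dy": 0, "dz": 0, "wx": 0, "wy": 0, "wz": 0, "hand": 0},
], squeeze=4)

```text
time: 21.85
ee_pos: [0.5557, -0.3322, 0.2238]
tool_rot: [3.141, 0.061, 1.66]
wrist_force: [1.9, -1.1, 0.9]
opening: 0.008
gripper_force: 4.0
```

Call:
arm_command([
  {"dx": 0, "dy": 0, "dz": 0, "wx": 0, "wy": 0, "wz": 0, "hand": 0.012},
  {"dx": 0, "dy": 0, "dz": 0, "wx": 0, "wy": 0, "wz": 0, "hand": 0.014},
  {"dx": 0, "dy": 0, "dz": 0, "wx": 0, "wy": 0, "wz": 0, "hand": 0.016},
  {"dx": 0, "dy": 0, "dz": 0, "wx": 0, "wy": 0, "wz": 0, "hand": 0.018},
  {"dx": 0, "dy": 0, "dz": 0, "wx": 0, "wy": 0, "wz": 0, "hand": 0.02},
])

```text
time: 22.27
ee_pos: [0.5546, -0.3319, 0.2231]
tool_rot: [-3.14, 0.06, 1.66]
wrist_force: [1.0, -0.3, -0.2]
opening: 0.0194
gripper_force: 0.0
```

Call:
arm_command([
  {"dx": 0, "dy": 0, "dz": 0, "wx": 0, "wy": 0, "wz": 0, "hand": 0.03},
  {"dx": 0, "dy": 0, "dz": 0, "wx": 0, "wy": 0, "wz": 0, "hand": 0.03},
  {"dx": 0, "dy": 0, "dz": 0, "wx": 0, "wy": 0, "wz": 0, "hand": 0.03},
  {"dx": 0, "dy": 0, "dz": 0, "wx": 0, "wy": 0, "wz": 0, "hand": 0.03},
  {"dx": 0, "dy": 0, "dz": 0, "wx": 0, "wy": 0, "wz": 0, "hand": 0.03},
])

```text
time: 22.68
ee_pos: [0.555, -0.3319, 0.2234]
tool_rot: [-3.14, 0.06, 1.66]
wrist_force: [0.3, 0.5, -0.3]
opening: 0.03
gripper_force: 0.0
```

```bash
python3 -c "
from h import *
from rig import *
i=capture('side');s=state();print(s['wrist_force'],s['opening'])
cv2.imwrite('pics/k0.png',i[:,:,::-1])
g=cv2.imread('pics/side0.png')
d=np.abs(i[:,:,::-1].astype(int)-g).sum(2)>60
"
```

```text
[-0.062052    0.19509305 -0.39056348] 0.03013717915050952
```

Call:
arm_command([
  {"dx": -0.0006, "dy": 0, "dz": -0.01, "wx": 0, "wy": 0, "wz": 0, "hand": 0.035},
  {"dx": -0.0015, "dy": 0, "dz": -0.025, "wx": 0, "wy": 0, "wz": 0, "hand": 0.035},
  {"dx": -0.003, "dy": 0, "dz": -0.05, "wx": 0, "wy": 0, "wz": 0, "hand": 0.035},
  {"dx": -0.005, "dy": 0, "dz": -0.085, "wx": 0, "wy": 0, "wz": 0, "hand": 0.035},
  {"dx": -0.007, "dy": 0, "dz": -0.12, "wx": 0, "wy": 0, "wz": 0, "hand": 0.035},
])

```text
time: 23.15
ee_pos: [0.5546, -0.3314, 0.3451]
tool_rot: [-3.139, 0.059, 1.66]
wrist_force: [0.6, -0.1, 0.9]
opening: 0.0349
gripper_force: 0.0
```

Call:
arm_command([
  {"dx": 0.05, "dy": 0, "dz": -0.02, "wx": 0, "wy": 0, "wz": 0, "hand": 0.035},
  {"dx": 0.09, "dy": 0, "dz": -0.02, "wx": 0, "wy": 0, "wz": 0, "hand": 0.035},
  {"dx": 0.13, "dy": 0, "dz": -0.02, "wx": 0, "wy": 0, "wz": 0, "hand": 0.035},
  {"dx": 0.17, "dy": 0, "dz": -0.02, "wx": 0, "wy": 0, "wz": 0, "hand": 0.035},
  {"dx": 0.17, "dy": 0, "dz": -0.02, "wx": 0, "wy": 0, "wz": 0, "hand": 0.035},
])

```text
time: 23.57
ee_pos: [0.5401, -0.1526, 0.3549]
tool_rot: [3.141, 0.058, 1.67]
wrist_force: [0.3, 0.8, -0.4]
opening: 0.0349
gripper_force: 0.0
```

```bash
python3 - <<'E'
from h import *
from rig import *
s=state();print(s['time'],s['ee_pos'],s['wrist_force'])
# expected hanging can: bar mid at seat, z .243
S=np.array([.6275,-.3445,0]);h=np.array([.9959,.0906,0]);m=S-.07*h+[0,0,.243]
for n in("side","top"):
    a=capture(n)
    for _ in range(5): b=capture(n)
    cv2.imwrite(f"pics/z_{n}.png",b[:,:,::-1])
    print(n,"bar,lid,base px",proj(n,[m,m-[0,0,.048],m-[0,0,.136]]).round(1).tolist())
    u=proj(n,[m-[0,0,.048]])[0].astype(int)
    roi=np.s_[u[1]-40:u[1]+50,u[0]-40:u[0]+40]
    print("motion",np.abs(a[roi].astype(int)-b[roi]).mean(), np.abs(a[:60,:60].astype(int)-b[:60,:60]).mean())
    g=cv2.cvtColor(b,cv2.COLOR_RGB2HSV)
    mask=((g[...,1]<45)&(g[...,2]>90)).astype(np.uint8)
    r=mask[u[1]-26:u[1]+26:2,u[0]-34:u[0]+34:2]
    print("\n".join("".join(".#"[v] for v in row) for row in r))
E
```

```text
23.5667 [ 0.54012298 -0.15256264  0.35490837] [ 0.25001618  0.79629314 -0.39537569]
side bar,lid,base px [[417.3, 178.3], [415.8, 192.8], [413.0, 218.1]]
motion 2.4372685185185183 2.1844444444444444
..................................
..................................
..................................
........#.........................
..................................
............#.....................
............####..................
...........#######................
..........###########.............
.........############.#.#.........
.........####################.....
.........########################.
.........#########################
.....##.######.###################
....###.##########################
...####.##########################
..#####.##########################
.######.##########################
#######.##########################
#######.##########################
#######.##########################
######..#########################.
######..########################..
######..########################..
######..#######################...
######.###################
[... 332 characters left out ...]

.#..##...............#############
...............###.###############
.#...........#####.###############
.#..........######.###############
.#.........########.##############
##........#########..#....########
##.#......#####.......#..#########
...#......##...####.##############
#.........#..######.############..
...#......##########.#######......
...#.......#########.####.........
#.#........#########.###..........
............########.##...........
.............#######..............
..............#######.............
..................................
...#..............................
..................................
..................................
..................................
```

Call:
arm_command([
  {"dx": 0, "dy": 0, "dz": 0, "wx": 0, "wy": 0, "wz": 0, "hand": 0.035},
  {"dx": 0, "dy": 0, "dz": 0, "wx": 0, "wy": 0, "wz": 0, "hand": 0.035},
  {"dx": 0, "dy": 0, "dz": 0, "wx": 0, "wy": 0, "wz": 0, "hand": 0.035},
  {"dx": 0, "dy": 0, "dz": 0, "wx": 0, "wy": 0, "wz": 0, "hand": 0.035},
  {"dx": 0, "dy": 0, "dz": 0, "wx": 0, "wy": 0, "wz": 0, "hand": 0.035},
])

```text
time: 24.58
ee_pos: [0.54, -0.1614, 0.3534]
tool_rot: [-3.14, 0.06, 1.66]
wrist_force: [0.0, 0.1, 0.1]
opening: 0.035
gripper_force: 0.0
```

Call:
arm_command([
  {"dx": 0, "dy": 0, "dz": 0, "wx": 0, "wy": 0, "wz": 0, "hand": 0.035},
  {"dx": 0, "dy": 0, "dz": 0, "wx": 0, "wy": 0, "wz": 0, "hand": 0.035},
  {"dx": 0, "dy": 0, "dz": 0, "wx": 0, "wy": 0, "wz": 0, "hand": 0.035},
  {"dx": 0, "dy": 0, "dz": 0, "wx": 0, "wy": 0, "wz": 0, "hand": 0.035},
  {"dx": 0, "dy": 0, "dz": 0, "wx": 0, "wy": 0, "wz": 0, "hand": 0.035},
])

```text
time: 25.0
ee_pos: [0.54, -0.1615, 0.3533]
tool_rot: [-3.14, 0.06, 1.66]
wrist_force: [-0.4, 0.3, 0.3]
opening: 0.0347
gripper_force: 0.0
```

```bash
python3 - <<'E'
from h import *
from rig import *
f=[capture("side").astype(np.float32) for _ in range(48)]
R=np.s_[145:240,375:455]
print("still: %.2f ref noise"%0, [round(float(np.abs(np.mean(f[k:k+6],0)[R]-np.mean(f[42:],0)[R]).max()),1) for k in range(0,42,6)])
# static items vs start: mean abs diff in windows on bottle, bowl, cup, cradle/crank
g=cv2.imread("pics/side0.png")[:,:,::-1].astype(np.float32);b=np.mean(f[-6:],0)
for n,(x,y,w,h) in dict(bottle=(255,215,28,60),bowl=(288,218,40,32),cup=(205,375,40,55),crank=(265,295,32,45),wall=(300,290,35,40)).items():
    print(n,np.abs(g-b)[y:y+h,x:x+w].mean().round(1))
print(state()["time"])
E
```

```text
still: 0.00 ref noise [6.8, 24.5, 4.5, 4.2, 4.3, 4.7, 4.2]
bottle 8.3
bowl 7.9
cup 5.8
crank 7.1
wall 7.4
27.4
```

```bash
python3 -c "
from rig import *
print(hand_in())"
```

```text
the job is handed in; nothing more can be done
None
```

I turned the can over in the cradle for about two seconds, turned it back upright and hung the can on the stand's hook. At about 27 s it hung still, the cradle was upright, the arm had not touched the cup, bowl or bottle, and I handed the job in.

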